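# Pin the monitor-arm knuckles

## Task

Lift the lid off the pin box and set it down upright on the mat, clear of the box, then pin every monitor-arm knuckle on the mat: push one headed pin down through the aligned fork and lug holes until its head sits on the fork. Leave the spare pins standing in their sockets, put the lid properly back on the box when all knuckles are pinned, and leave the bottle, screwdriver and multimeter alone.

Things in the scene. Friction and masses are not known exactly. Their poses are not given: they have to be found in the camera images.
- pin_box: Fixed pin box, 160 (its x) x 68 (y) x 50 mm. Origin: centre of its underside, on the 3 mm mat. A grey block 134 x 42 mm rises in its middle to 50 mm; around it a black ledge, 40 mm high, carries the lid. Four through sockets of 14 mm diameter in the block at x = -54, -18, 18, 54 mm, y = 0, hold a pin each at the start.
- lid: Loose white deep lid like an upturned tray, 150 (its x) x 58 (y) x 42 mm, walls 4 mm, open below. Black bar knob mid-top: 44 (x) x 18 (y) x 24 mm high, its top 66 mm above the rim. Origin: centre of the rim plane (underside). It drops over the grey block with 4 mm play each way and rests on the ledge, origin 40 mm above the box origin. 0.14 kg. The mat between box and knuckles is clear.
- pin1: Steel headed pin: shank 12 mm in diameter, 44 mm long below the head with a tapered tip, round head 18 mm in diameter and 22 mm high. Origin: on its axis at the underside of the head; z points up through the head. In the box the head stands on the grey block. 0.08 kg. The four pins are alike.
- pin2: Steel headed pin: shank 12 mm in diameter, 44 mm long below the head with a tapered tip, round head 18 mm in diameter and 22 mm high. Origin: on its axis at the underside of the head; z points up through the head. In the box the head stands on the grey block. 0.08 kg. The four pins are alike.
- pin3: Steel headed pin: shank 12 mm in diameter, 44 mm long below the head with a tapered tip, round head 18 mm in diameter and 22 mm high. Origin: on its axis at the underside of the head; z points up through the head. In the box the head stands on the grey block. 0.08 kg. The four pins are alike.
- pin4: Steel headed pin: shank 12 mm in diameter, 44 mm long below the head with a tapered tip, round head 18 mm in diameter and 22 mm high. Origin: on its axis at the underside of the head; z points up through the head. In the box the head stands on the grey block. 0.08 kg. The four pins are alike.
- knuckle1: Loose monitor-arm knuckle, 0.8 kg, may be absent: base plate 84 (its x) x 70 (y) x 8 mm, on it a steel fork open to +x, two level cheeks 44 x 40 x 8 mm (undersides at 28 and 54 mm), web at x = -28 mm; between them the lug of an aluminium arm stub that reaches x = 66 mm at 37 to 53 mm height. 14 mm holes through cheeks and lug in line on its z axis. Origin: centre of the underside.
- knuckle2: Loose monitor-arm knuckle, 0.8 kg, may be absent: base plate 84 (its x) x 70 (y) x 8 mm, on it a steel fork open to +x, two level cheeks 44 x 40 x 8 mm (undersides at 28 and 54 mm), web at x = -28 mm; between them the lug of an aluminium arm stub that reaches x = 66 mm at 37 to 53 mm height. 14 mm holes through cheeks and lug in line on its z axis. Origin: centre of the underside.
- knuckle3: Loose monitor-arm knuckle, 0.8 kg, may be absent: base plate 84 (its x) x 70 (y) x 8 mm, on it a steel fork open to +x, two level cheeks 44 x 40 x 8 mm (undersides at 28 and 54 mm), web at x = -28 mm; between them the lug of an aluminium arm stub that reaches x = 66 mm at 37 to 53 mm height. 14 mm holes through cheeks and lug in line on its z axis. Origin: centre of the underside.
- knuckle4: Loose monitor-arm knuckle, 0.8 kg, may be absent: base plate 84 (its x) x 70 (y) x 8 mm, on it a steel fork open to +x, two level cheeks 44 x 40 x 8 mm (undersides at 28 and 54 mm), web at x = -28 mm; between them the lug of an aluminium arm stub that reaches x = 66 mm at 37 to 53 mm height. 14 mm holes through cheeks and lug in line on its z axis. Origin: centre of the underside.
- seat1 (a point): Mouth of the holes of knuckle1: on the hole axis, on the top face of the upper cheek, 62 mm above the knuckle's underside; a seated pin's origin lies here, its tip 44 mm lower.
- seat2 (a point): Mouth of the holes of knuckle2: on the hole axis, on the top face of the upper cheek, 62 mm above the knuckle's underside; a seated pin's origin lies here, its tip 44 mm lower.
- seat3 (a point): Mouth of the holes of knuckle3: on the hole axis, on the top face of the upper cheek, 62 mm above the knuckle's underside; a seated pin's origin lies here, its tip 44 mm lower.
- seat4 (a point): Mouth of the holes of knuckle4: on the hole axis, on the top face of the upper cheek, 62 mm above the knuckle's underside; a seated pin's origin lies here, its tip 44 mm lower.
- flux_bottle: Small plastic bottle, 36 mm in diameter, 85 mm high, standing at the mat's far edge; origin at the centre of its underside. To be left alone.
- screwdriver: Screwdriver 170 mm long lying at the mat's far edge. To be left alone.
- multimeter: Yellow hand multimeter 130 x 70 x 30 mm lying at the mat's far edge; origin at the centre of its underside. To be left alone.
Things that resemble listed ones, but are neither listed nor needed, are in the scene too. Leave any blue or green look-alike of the knuckle3 alone. Of the things like the lid, leave any that is yellow; of the rest the smaller one is meant.

How it is judged:
On the way, in this order (a step that is already met when the one before it is completed fails the run):
1. the lid stands upright on the mat, clear of the box (horizontal distance between lid and pin_box above 0.06 m and height (world z) of lid below 0.008 m and angle between lid's own z axis and vertical below 0.08 rad and contact force between the fingers and lid below 0.1 N and linear speed of lid below 0.02 m/s), for 0.2 s.
2. every knuckle present has a pin seated, let go (((distance between pin1 and seat1 below 0.004 m and angle between the z axis of pin1 and the z axis of knuckle1, either way round below 0.12 rad) or (distance between pin2 and seat1 below 0.004 m and angle between the z axis of pin2 and the z axis of knuckle1, either way round below 0.12 rad) or (distance between pin3 and seat1 below 0.004 m and angle between the z axis of pin3 and the z axis of knuckle1, either way round below 0.12 rad) or (distance between pin4 and seat1 below 0.004 m and angle between the z axis of pin4 and the z axis of knuckle1, either way round below 0.12 rad)) and ((distance between pin1 and seat2 below 0.004 m and angle between the z axis of pin1 and the z axis of knuckle2, either way round below 0.12 rad) or (distance between pin2 and seat2 below 0.004 m and angle between the z axis of pin2 and the z axis of knuckle2, either way round below 0.12 rad) or (distance between pin3 and seat2 below 0.004 m and angle between the z axis of pin3 and the z axis of knuckle2, either way round below 0.12 rad) or (distance between pin4 and seat2 below 0.004 m and angle between the z axis of pin4 and the z axis of knuckle2, either way round below 0.12 rad)) and ((distance between pin1 and seat3 below 0.004 m and angle between the z axis of pin1 and the z axis of knuckle3, either way round below 0.12 rad) or (distance between pin2 and seat3 below 0.004 m and angle between the z axis of pin2 and the z axis of knuckle3, either way round below 0.12 rad) or (distance between pin3 and seat3 below 0.004 m and angle between the z axis of pin3 and the z axis of knuckle3, either way round below 0.12 rad) or (distance between pin4 and seat3 below 0.004 m and angle between the z axis of pin4 and the z axis of knuckle3, either way round below 0.12 rad)) and ((distance between pin1 and seat4 below 0.004 m and angle between the z axis of pin1 and the z axis of knuckle4, either way round below 0.12 rad) or (distance between pin2 and seat4 below 0.004 m and angle between the z axis of pin2 and the z axis of knuckle4, either way round below 0.12 rad) or (distance between pin3 and seat4 below 0.004 m and angle between the z axis of pin3 and the z axis of knuckle4, either way round below 0.12 rad) or (distance between pin4 and seat4 below 0.004 m and angle between the z axis of pin4 and the z axis of knuckle4, either way round below 0.12 rad)) and contact force between the fingers and pin1 below 0.1 N and contact force between the fingers and pin2 below 0.1 N and contact force between the fingers and pin3 below 0.1 N and contact force between the fingers and pin4 below 0.1 N), for 0.2 s.
At the end, for the whole second after the job is handed in: Every knuckle present stands upright with one pin seated (head's underside within 4 mm of the fork's top at the hole), every other pin stands in a socket of the box, and the lid rests level on the box's ledge (within 9 mm of centre, within 3 mm of fully down), everything let go and at rest (((distance between pin1 and seat1 below 0.004 m and angle between the z axis of pin1 and the z axis of knuckle1, either way round below 0.12 rad) or (distance between pin2 and seat1 below 0.004 m and angle between the z axis of pin2 and the z axis of knuckle1, either way round below 0.12 rad) or (distance between pin3 and seat1 below 0.004 m and angle between the z axis of pin3 and the z axis of knuckle1, either way round below 0.12 rad) or (distance between pin4 and seat1 below 0.004 m and angle between the z axis of pin4 and the z axis of knuckle1, either way round below 0.12 rad)) and ((distance between pin1 and seat2 below 0.004 m and angle between the z axis of pin1 and the z axis of knuckle2, either way round below 0.12 rad) or (distance between pin2 and seat2 below 0.004 m and angle between the z axis of pin2 and the z axis of knuckle2, either way round below 0.12 rad) or (distance between pin3 and seat2 below 0.004 m and angle between the z axis of pin3 and the z axis of knuckle2, either way round below 0.12 rad) or (distance between pin4 and seat2 below 0.004 m and angle between the z axis of pin4 and the z axis of knuckle2, either way round below 0.12 rad)) and ((distance between pin1 and seat3 below 0.004 m and angle between the z axis of pin1 and the z axis of knuckle3, either way round below 0.12 rad) or (distance between pin2 and seat3 below 0.004 m and angle between the z axis of pin2 and the z axis of knuckle3, either way round below 0.12 rad) or (distance between pin3 and seat3 below 0.004 m and angle between the z axis of pin3 and the z axis of knuckle3, either way round below 0.12 rad) or (distance between pin4 and seat3 below 0.004 m and angle between the z axis of pin4 and the z axis of knuckle3, either way round below 0.12 rad)) and ((distance between pin1 and seat4 below 0.004 m and angle between the z axis of pin1 and the z axis of knuckle4, either way round below 0.12 rad) or (distance between pin2 and seat4 below 0.004 m and angle between the z axis of pin2 and the z axis of knuckle4, either way round below 0.12 rad) or (distance between pin3 and seat4 below 0.004 m and angle between the z axis of pin3 and the z axis of knuckle4, either way round below 0.12 rad) or (distance between pin4 and seat4 below 0.004 m and angle between the z axis of pin4 and the z axis of knuckle4, either way round below 0.12 rad)) and angle between each of knuckle1, knuckle2, knuckle3, knuckle4, lid's own z axis and vertical below 0.05 rad and ((x of pin1 in the frame of pin_box between -0.058 and 0.058 m and y of pin1 in the frame of pin_box between -0.004 and 0.004 m and z of pin1 in the frame of pin_box below 0.054 m and angle between the z axis of pin1 and the z axis of pin_box, either way round below 0.12 rad) or (distance between pin1 and seat1 below 0.004 m and angle between the z axis of pin1 and the z axis of knuckle1, either way round below 0.12 rad) or (distance between pin1 and seat2 below 0.004 m and angle between the z axis of pin1 and the z axis of knuckle2, either way round below 0.12 rad) or (distance between pin1 and seat3 below 0.004 m and angle between the z axis of pin1 and the z axis of knuckle3, either way round below 0.12 rad) or (distance between pin1 and seat4 below 0.004 m and angle between the z axis of pin1 and the z axis of knuckle4, either way round below 0.12 rad)) and ((x of pin2 in the frame of pin_box between -0.058 and 0.058 m and y of pin2 in the frame of pin_box between -0.004 and 0.004 m and z of pin2 in the frame of pin_box below 0.054 m and angle between the z axis of pin2 and the z axis of pin_box, either way round below 0.12 rad) or (distance between pin2 and seat1 below 0.004 m and angle between the z axis of pin2 and the z axis of knuckle1, either way round below 0.12 rad) or (distance between pin2 and seat2 below 0.004 m and angle between the z axis of pin2 and the z axis of knuckle2, either way round below 0.12 rad) or (distance between pin2 and seat3 below 0.004 m and angle between the z axis of pin2 and the z axis of knuckle3, either way round below 0.12 rad) or (distance between pin2 and seat4 below 0.004 m and angle between the z axis of pin2 and the z axis of knuckle4, either way round below 0.12 rad)) and ((x of pin3 in the frame of pin_box between -0.058 and 0.058 m and y of pin3 in the frame of pin_box between -0.004 and 0.004 m and z of pin3 in the frame of pin_box below 0.054 m and angle between the z axis of pin3 and the z axis of pin_box, either way round below 0.12 rad) or (distance between pin3 and seat1 below 0.004 m and angle between the z axis of pin3 and the z axis of knuckle1, either way round below 0.12 rad) or (distance between pin3 and seat2 below 0.004 m and angle between the z axis of pin3 and the z axis of knuckle2, either way round below 0.12 rad) or (distance between pin3 and seat3 below 0.004 m and angle between the z axis of pin3 and the z axis of knuckle3, either way round below 0.12 rad) or (distance between pin3 and seat4 below 0.004 m and angle between the z axis of pin3 and the z axis of knuckle4, either way round below 0.12 rad)) and ((x of pin4 in the frame of pin_box between -0.058 and 0.058 m and y of pin4 in the frame of pin_box between -0.004 and 0.004 m and z of pin4 in the frame of pin_box below 0.054 m and angle between the z axis of pin4 and the z axis of pin_box, either way round below 0.12 rad) or (distance between pin4 and seat1 below 0.004 m and angle between the z axis of pin4 and the z axis of knuckle1, either way round below 0.12 rad) or (distance between pin4 and seat2 below 0.004 m and angle between the z axis of pin4 and the z axis of knuckle2, either way round below 0.12 rad) or (distance between pin4 and seat3 below 0.004 m and angle between the z axis of pin4 and the z axis of knuckle3, either way round below 0.12 rad) or (distance between pin4 and seat4 below 0.004 m and angle between the z axis of pin4 and the z axis of knuckle4, either way round below 0.12 rad)) and horizontal distance between lid and pin_box below 0.009 m and z of lid in the frame of pin_box below 0.043 m and angle between the x axis of lid and the x axis of pin_box, either way round below 0.15 rad and linear speed of each of lid, knuckle1, knuckle2, knuckle3, knuckle4 below 0.02 m/s); the robot touches nothing.
It fails at once if the flux bottle is disturbed (moved more than 30 mm) (distance of flux_bottle from where it was at the start of the episode above 0.03 m).
It fails at once if the screwdriver is disturbed (moved more than 30 mm) (distance of screwdriver from where it was at the start of the episode above 0.03 m).
It fails at once if the multimeter is disturbed (moved more than 30 mm) (distance of multimeter from where it was at the start of the episode above 0.03 m).
Of knuckle1, knuckle2, knuckle3, knuckle4 only 3 to 4 are there at a start; the rules pass over those that are not, and their reading is None.
At some moment in a run one of knuckle1, knuckle2, knuckle3, knuckle4 may be knocked a few centimetres aside while the robot is not near it.
It also fails if it takes over 210 s, if anything falls off the work surface, if the arm or the gripper's body presses on something with over 40 N, if the wrist force passes 120 N, or if a joint passes its speed limit or range.

## Robot

A 6-joint arm with a two-finger parallel gripper is mounted at the origin on the work surface. World frame = base frame: x ahead of the robot, y to its left, z up, the work surface at z = 0. Lengths are in m, angles in rad, forces in N, time in s.
With the tool pointing down it reaches from about 0.35 to 0.85 m from the base axis. Payload 8.1 kg.
Tool frame: the origin (TCP) lies on the centre line of the jaws, within the pads' length; the fingertips stand 14 mm ahead of it and the grasp point (between the pads) lies 5 mm behind it; z points along the fingers, y is the line along which they close (so a half turn about z gives the same grasp; the last joint's range is limited). The gripper opens to 85 mm and grips with 20 to 120 N. Pads are 22 mm wide; open, the fingers measure 114 mm over their backs; the gripper's body (76 mm by 85 mm) begins 54 mm behind the grasp point. The pads swing forward as they close: fully open they stand 13 mm farther back than shut.
Start: joints at [-1.341, 0.13, 1.488, -0, 1.523, -0.085], TCP at [0.186, -0.571, 0.245] pointing down, gripper open.
Joint ranges: [-2.96, 2.96], [-0.89, 2.26], [0.02, 2.5], [-1.34, 4.48], [0, 2.73], [-2.66, 2.66]. Speed limits (rad/s): [2.39, 2.39, 2.79, 3.14, 3.14, 3.14].

## Interface

Orientations are given as a unit quaternion [x, y, z, w].
In Python, from rig import robot gives the robot as it stands.
- The arm moves only by the tool arm_command, never from a script. Its argument "deltas" is a list of rows, each an object with "linear": the shift along the world's x, y, z each as a share of 0.03 m, from -1 to 1, a list of three; "dr": the turn, a rotation vector about the world's x, y, z each as a share of 0.1 rad, from -1 to 1, a list of three; "fingers": the closure, from 0 (fully open) to 1 (shut). A call has 1 to 5 rows; each row shifts and turns the commanded pose from where the row before left it; what a row does not reach is not made up. A row lasts 1/10 s, in which the tool goes at most 50 mm and 8.59 degrees, less where a joint would pass 70% of its speed; a pose out of reach is approached as far as the arm can. A call with a number of a shift or a turn outside -1 to 1 is refused whole. A call with a gripper value outside its range is refused whole. The fingers move at their own pace and stop on an object; "force" is the grip in N (left out, the last holds). Time passes only in rows, so rows that do not move let the fingers close. It gives the time, the measured TCP pose, the force, the opening and the grip force at its end, in the units of the state.
- robot.get_state(): the state, without advancing time (a new reading comes with each control period).
- robot.snapshot(name): name is "scene" or "top" or "wrist"; returns (picture, depth): 420x560x3 uint8, red, green, blue; 420x560 float32, m along the optical axis (not along the pixel's ray), 0 where there is no reading.
- robot.camera_model(name): a dict with "fx", "fy", "cx", "cy" (pixels), "T" (4x4, takes a point from camera to world coordinates). Camera axes: x right, y down, z forward; pixel columns grow to the right and rows downward; lengths in m; the calibration is good to about 2 mm. A picture is of the moment at which its call begins: read the wrist's pose just before it. camera_model takes no time and is no camera call; for the wrist camera it gives the pose at the moment of the call.
- robot.sign_off(): hands the job in; it is judged then, once.
The state is a dict: "t": time; "joint_pos": joint angles; "dq": joint speeds; "effort": joint torques, N m; "position": TCP position; "tool_rot": TCP orientation; "force": force on the tool from outside, world axes, zero at the start; "torque": the same for the moment, N m; "finger_gap": opening from 0.0 (shut) to 1.0 (fully open); "gripper_force": force on a finger pad.
Only numpy, scipy, OpenCV 4.12 (cv2) and the standard library are available. Lean on these libraries where they do the work, as an engineer would, in place of code of your own. Each camera call takes 0.05 s, during which the arm holds its last target. There are 200 camera calls.

## Working session

There is one attempt and no reset: what is moved stays moved. The work goes in short steps, Python scripts to look and compute and a tool call to move; the robot and the scene stay as the last step left them, time stands still between calls to the robot, and variables do not carry over. Pictures are saved under pics/ and viewed, at most 14 in all, crops included, and the job is handed in when it is done.

Besides the shell and the picture viewer there is one more tool, called as name(argument=value, ...) on one line, values as JSON. arm_command: Moves the arm, as the interface text tells. Shift numbers are shares of 0.03 m and turn numbers shares of 0.1 rad, none past 1 either way. Its arguments: {"type":"object","properties":{"deltas":{"type":"array"},"force":{"type":"number"}},"required":["deltas"]}

```bash
mkdir -p pics; ls; cat > h.py <<'E'
import numpy as np, cv2
from rig import robot
def snap(n,tag):
    M=robot.camera_model(n); p,d=robot.snapshot(n)
    cv2.imwrite(f'pics/{tag}.png',p[...,::-1]); np.savez(f'pics/{tag}.npz',p=p,d=d,T=M['T'],k=[M['fx'],M['fy'],M['cx'],M['cy']])
    return p,d,M
def load(tag):
    z=np.load(f'pics/{tag}.npz'); return z['p'],z['d'],z['T'],z['k']
def cloud(tag):
    p,d,T,k=load(tag); v,u=np.mgrid[:420,:560]
    P=np.stack([(u-k[2])/k[0]*d,(v-k[3])/k[1]*d,d,np.ones_like(d)],-1)@np.array(T).T
    P=P[...,:3]; P[d<=0]=np.nan; return P
def proj(tag,X):
    p,d,T,k=load(tag); c=np.linalg.inv(T)@np.append(X,1); return k[0]*c[0]/c[2]+k[2],k[1]*c[1]/c[2]+k[3]
E
python3 - <<'E'
from h import *
print(robot.get_state())
for n in('scene','top','wrist'):
    p,d,M=snap(n,n+'0'); print(n,{k:np.round(v,3).tolist() for k,v in M.items()})
a=cv2.imread('pics/scene0.png');b=cv2.imread('pics/top0.png')
E
```

```text
pics
{'t': 0.0, 'joint_pos': array([-1.34138772e+00,  1.31120734e-01,  1.48927242e+00, -4.68210482e-06,
        1.52300477e+00, -8.53770557e-02]), 'dq': array([ 0.00096197, -0.00023089, -0.00013031,  0.00014656, -0.00063854,
       -0.00064832]), 'effort': array([ 1.49643492e-04, -5.69403219e+01, -5.00551915e+01, -2.44240555e-04,
        1.46652642e-02,  3.08381902e-05]), 'position': array([ 0.18568185, -0.56999943,  0.24427233]), 'tool_rot': array([ 9.87638877e-01,  1.56743847e-01, -6.72799850e-05, -9.00126885e-04]), 'force': array([ 1.10912163, -0.38060797, -0.34770172]), 'torque': array([-0.00956395,  0.01071164, -0.02121964]), 'gripper_force': 0.0, 'finger_gap': 0.9995715578679283}
scene {'fx': 500.853, 'fy': 500.853, 'cx': 279.198, 'cy': 213.157, 'T': [[-0.246, 0.597, -0.764, 1.706], [0.969, 0.159, -0.187, 0.261], [0.01, -0.786, -0.618, 1.055], [0.0, 0.0, 0.0, 1.0]]}
top {'fx': 455.249, 'fy': 455.249, 'cx': 281.918, 'cy': 210.724, 'T': [[0.015, -0.999, 0.039, 0.42], [-1.0, -0.015, 0.004, -0.017], [-0.003, -0.039, -0.999, 1.657], [0.0, 0.0, 0.0, 1.0]]}
wrist {'fx': 305.96, 'fy': 305.96, 'cx': 280.118, 'cy': 209.772, 'T': [[0.309, -0.912, -0.268, 0.253], [-0.951, -0.297, -0.086, -0.549], [-0.002, 0.282, -0.96, 0.372], [0.0, 0.0, 0.0, 1.0]]}
```

View pics/top0.png

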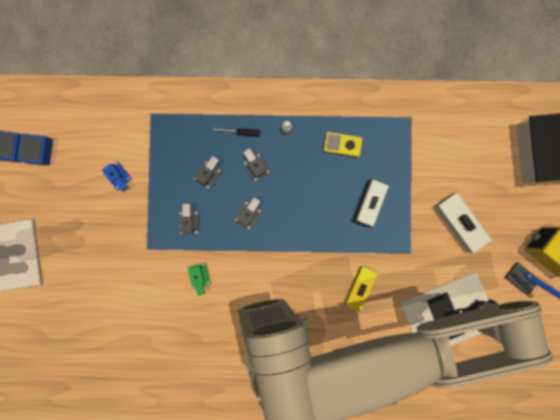

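View pics/scene0.png

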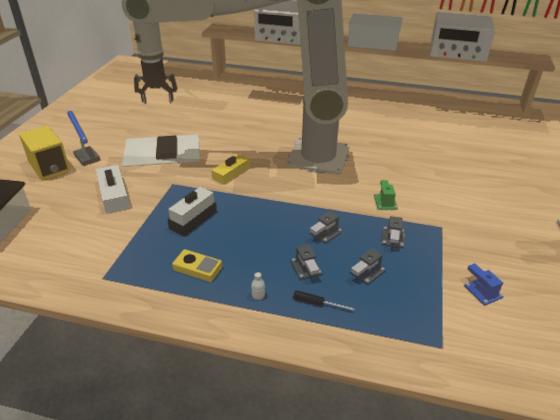

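```bash
python3 - <<'E'
from h import *
P=cloud('top0')
a=cv2.imread('pics/top0.png'); s=cv2.imread('pics/scene0.png')
c1=cv2.resize(a[100:310,340:500],None,fx=2.4,fy=2.4,interpolation=3)
c2=cv2.resize(s[130:230,90:260],(400,235),interpolation=3)
c3=cv2.resize(a[135:300,165:275],(400,600),interpolation=3)[:269+235]
o=np.zeros((600,800,3),np.uint8);o[:504,:384]=c1;o[0:235,400:]=c2
c4=cv2.resize(a[140:245,165:285],(400,350),interpolation=3);o[240:590,400:]=c4
cv2.imwrite('pics/crop1.png',o)
for nm,(u0,u1,v0,v1),zm in [('lid',(345,400,170,235),.07),('big',(430,495,185,255),.03),('kA',(178,202,200,238),.045),('kB',(190,225,150,192),.045),('kC',(235,272,145,184),.045),('kD',(232,265,193,232),.045)]:
    Q=P[v0:v1,u0:u1].reshape(-1,3);Q=Q[Q[:,2]>zm]
    r=cv2.minAreaRect((Q[:,:2]*1000).astype(np.float32)); print(nm,len(Q),Q.mean(0).round(3),np.percentile(Q[:,2],[5,50,98]).round(3),r)
E
```

```text
lid 755 [ 0.515 -0.322  0.086] [0.078 0.085 0.11 ] ((515.1729125976562, -323.5077819824219), (59.33319091796875, 150.69129943847656), 69.91767883300781)
big 1477 [ 0.45  -0.648  0.059] [0.042 0.057 0.092] ((450.9017333984375, -652.664306640625), (207.8416748046875, 83.83146667480469), 35.889793395996094)
kA 281 [0.448 0.326 0.061] [0.051 0.061 0.071] ((453.1278076171875, 326.8702087402344), (96.25015258789062, 40.260658264160156), 2.747819662094116)
kB 278 [0.621 0.258 0.061] [0.051 0.061 0.071] ((625.6814575195312, 255.94854736328125), (40.28678512573242, 99.58677673339844), 57.650333404541016)
kC 265 [0.65  0.09  0.061] [0.051 0.061 0.071] ((655.0491333007812, 92.9842300415039), (100.26344299316406, 39.781898498535156), 33.037445068359375)
kD 264 [0.476 0.108 0.061] [0.051 0.062 0.071] ((480.4459228515625, 105.23258972167969), (40.437767028808594, 99.32239532470703), 57.08421325683594)
```

View pics/crop1.png

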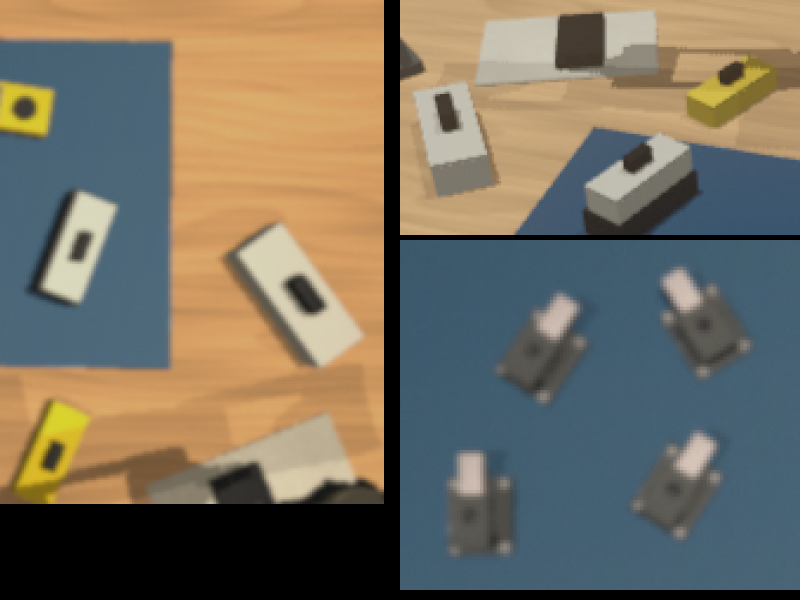

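arm_command(deltas=[{"linear":[0.9,0.7,0.1],"dr":[0,0,-0.55],"fingers":0},{"linear":[0.9,0.7,0.1],"dr":[0,0,-0.55],"fingers":0},{"linear":[0.9,0.7,0.1],"dr":[0,0,-0.55],"fingers":0},{"linear":[0.9,0.7,0.1],"dr":[0,0,-0.55],"fingers":0},{"linear":[0.9,0.7,0.1],"dr":[0,0,-0.55],"fingers":0}])

```text
t: 0.65
position: [0.3216, -0.4644, 0.2601]
tool_rot: [1.0, 0.019, -0.0, -0.0]
force: [0.4, -0.8, -0.0]
finger_gap: 1.002
gripper_force: 0.0
```

arm_command(deltas=[{"linear":[0.9,0.7,0],"dr":[0,0,-0.55],"fingers":0},{"linear":[0.9,0.7,0],"dr":[0,0,-0.55],"fingers":0},{"linear":[0.9,0.7,0],"dr":[0,0,-0.55],"fingers":0},{"linear":[0.9,0.7,0],"dr":[0,0,-0.55],"fingers":0},{"linear":[0.9,0.7,0],"dr":[0,0,-0.55],"fingers":0}])

```text
t: 1.15
position: [0.4567, -0.3594, 0.26]
tool_rot: [0.993, -0.118, -0.0, -0.0]
force: [0.3, -0.8, 0.1]
finger_gap: 1.001
gripper_force: 0.0
```

arm_command(deltas=[{"linear":[0.9,0.6,0],"dr":[0,0,-0.6],"fingers":0},{"linear":[0.9,0.6,0],"dr":[0,0,-0.6],"fingers":0},{"linear":[0,0,0],"dr":[0,0,0],"fingers":0},{"linear":[0,0,0],"dr":[0,0,0],"fingers":0}])

```text
t: 1.55
position: [0.5099, -0.3239, 0.2597]
tool_rot: [0.984, -0.175, -0.001, -0.0]
force: [0.4, -0.0, -1.1]
finger_gap: 1.001
gripper_force: 0.0
```

```bash
python3 - <<'E'
from h import *
s=robot.get_state(); print(s['position'],s['tool_rot'])
p,d,M=snap('wrist','w1'); P=cloud('w1')
Q=P.reshape(-1,3); 
T=np.array(M['T']);print(T.round(3).tolist())
m=(np.linalg.norm(Q[:,:2]-[.515,-.323],axis=1)<.1)
for lo,hi in((.08,.09),(.1,.115)):
    q=Q[m&(Q[:,2]>lo)&(Q[:,2]<hi)]; print(len(q),np.median(q[:,2]),cv2.minAreaRect((q[:,:2]*1000).astype(np.float32)))
E
```

```text
[ 0.50991737 -0.32394258  0.25969545] [ 9.84481009e-01 -1.75490168e-01 -5.75323810e-04 -1.11660876e-04]
[[-0.346, -0.9, -0.265, 0.577], [-0.938, 0.332, 0.098, -0.349], [0.0, 0.283, -0.959, 0.388], [0.0, 0.0, 0.0, 1.0]]
7380 0.08429584724582409 ((511.9637756347656, -325.82159423828125), (58.12501525878906, 149.57693481445312), 69.6613540649414)
860 0.10805522151329858 ((512.9244384765625, -326.1716613769531), (17.774457931518555, 43.074886322021484), 69.18639373779297)
```

arm_command(deltas=[{"linear":[0.1,-0.07,-0.9],"dr":[0,0,0],"fingers":0},{"linear":[0,0,-0.9],"dr":[0,0,0],"fingers":0},{"linear":[0,0,-0.9],"dr":[0,0,0],"fingers":0},{"linear":[0,0,-0.9],"dr":[0,0,0],"fingers":0},{"linear":[0,0,-0.7],"dr":[0,0,0],"fingers":0}])

```text
t: 2.1
position: [0.511, -0.3273, 0.1294]
tool_rot: [0.984, -0.177, -0.001, -0.0]
force: [-0.3, -0.0, -0.1]
finger_gap: 1.0
gripper_force: 0.0
```

arm_command(deltas=[{"linear":[0,0,-0.5],"dr":[0,0,0],"fingers":0},{"linear":[0,0,-0.3],"dr":[0,0,0],"fingers":0.3},{"linear":[0,0,0],"dr":[0,0,0],"fingers":0.6},{"linear":[0,0,0],"dr":[0,0,0],"fingers":1},{"linear":[0,0,0],"dr":[0,0,0],"fingers":1}], force=40)

```text
t: 2.6
position: [0.5136, -0.3273, 0.1089]
tool_rot: [0.984, -0.177, 0.001, 0.001]
force: [-0.6, -0.1, -0.2]
finger_gap: 0.327
gripper_force: 0.0
```

arm_command(deltas=[{"linear":[0,0,0],"dr":[0,0,0],"fingers":1},{"linear":[0,0,0],"dr":[0,0,0],"fingers":1},{"linear":[0,0,0],"dr":[0,0,0],"fingers":1}], force=40)

```text
t: 2.9
position: [0.5137, -0.327, 0.1087]
tool_rot: [0.984, -0.177, 0.001, 0.0]
force: [-0.3, 0.6, 5.7]
finger_gap: 0.194
gripper_force: 45.6
```

arm_command(deltas=[{"linear":[0,0,0.2],"dr":[0,0,0],"fingers":1},{"linear":[0,0,0.6],"dr":[0,0,0],"fingers":1},{"linear":[0,0,0.8],"dr":[0,0,0],"fingers":1},{"linear":[0,0,0.8],"dr":[0,0,0],"fingers":1},{"linear":[0,0,0.6],"dr":[0,0,0],"fingers":1}], force=60)

```text
t: 3.4
position: [0.5128, -0.3267, 0.1988]
tool_rot: [0.984, -0.177, 0.0, 0.0]
force: [0.1, -0.9, -0.7]
finger_gap: 0.189
gripper_force: 61.6
```

arm_command(deltas=[{"linear":[0,0.3,0],"dr":[0,0,0],"fingers":1},{"linear":[-0.1,0.7,0],"dr":[0,0,0],"fingers":1},{"linear":[-0.1,0.8,0],"dr":[0,0,0],"fingers":1},{"linear":[-0.1,0.9,0],"dr":[0,0,0],"fingers":1},{"linear":[-0.1,0.9,0],"dr":[0,0,0],"fingers":1}])

```text
t: 3.9
position: [0.4997, -0.2167, 0.1954]
tool_rot: [0.984, -0.177, -0.001, -0.0]
force: [0.7, 0.6, -0.9]
finger_gap: 0.192
gripper_force: 61.7
```

arm_command(deltas=[{"linear":[-0.1,0.9,0],"dr":[0,0,0],"fingers":1},{"linear":[0,0.9,0],"dr":[0,0,0],"fingers":1},{"linear":[0,0.6,-0.3],"dr":[0,0,0],"fingers":1},{"linear":[0,0.3,-0.7],"dr":[0,0,0],"fingers":1},{"linear":[0,0,-0.9],"dr":[0,0,0],"fingers":1}])

```text
t: 4.4
position: [0.4978, -0.1357, 0.1395]
tool_rot: [0.984, -0.176, 0.0, -0.0]
force: [-0.0, -0.7, -1.8]
finger_gap: 0.194
gripper_force: 61.7
```

arm_command(deltas=[{"linear":[0,0,-0.7],"dr":[0,0,0],"fingers":1},{"linear":[0,0,-0.5],"dr":[0,0,0],"fingers":1},{"linear":[0,0,0],"dr":[0,0,0],"fingers":1}])

```text
t: 4.7
position: [0.4953, -0.1364, 0.1008]
tool_rot: [0.984, -0.177, -0.003, -0.001]
force: [-1.0, 0.3, -0.5]
finger_gap: 0.193
gripper_force: 61.7
```

arm_command(deltas=[{"linear":[0,0,-0.5],"dr":[0,0,0],"fingers":1},{"linear":[0,0,-0.3],"dr":[0,0,0],"fingers":1},{"linear":[0,0,-0.1],"dr":[0,0,0],"fingers":1},{"linear":[0,0,0],"dr":[0,0,0],"fingers":1}])

```text
t: 5.1
position: [0.4975, -0.1376, 0.0768]
tool_rot: [0.984, -0.177, -0.0, -0.0]
force: [-0.5, -0.2, -1.2]
finger_gap: 0.194
gripper_force: 61.7
```

arm_command(deltas=[{"linear":[0,0,-0.06],"dr":[0,0,0],"fingers":1},{"linear":[0,0,-0.06],"dr":[0,0,0],"fingers":1},{"linear":[0,0,0],"dr":[0,0,0],"fingers":1}])

```text
t: 5.4
position: [0.4979, -0.1377, 0.0738]
tool_rot: [0.984, -0.177, 0.0, 0.0]
force: [-0.3, 0.5, -1.2]
finger_gap: 0.192
gripper_force: 61.7
```

arm_command(deltas=[{"linear":[0,0,-0.08],"dr":[0,0,0],"fingers":1},{"linear":[0,0,-0.06],"dr":[0,0,0],"fingers":1},{"linear":[0,0,0],"dr":[0,0,0],"fingers":1}])

```text
t: 5.7
position: [0.4975, -0.1375, 0.0691]
tool_rot: [0.984, -0.177, -0.0, -0.0]
force: [0.7, -0.1, -1.0]
finger_gap: 0.193
gripper_force: 61.7
```

arm_command(deltas=[{"linear":[0,0,-0.04],"dr":[0,0,0],"fingers":1},{"linear":[0,0,0],"dr":[0,0,0],"fingers":1}])

```text
t: 5.9
position: [0.4978, -0.1375, 0.0687]
tool_rot: [0.984, -0.177, -0.0, -0.0]
force: [-2.6, 1.6, 4.6]
finger_gap: 0.19
gripper_force: 62.3
```

arm_command(deltas=[{"linear":[0,0,0],"dr":[0,0,0],"fingers":0.3},{"linear":[0,0,0],"dr":[0,0,0],"fingers":0},{"linear":[0,0,0],"dr":[0,0,0],"fingers":0},{"linear":[0,0,0.5],"dr":[0,0,0],"fingers":0},{"linear":[0,0,0.9],"dr":[0,0,0],"fingers":0}])

```text
t: 6.4
position: [0.4962, -0.137, 0.1094]
tool_rot: [0.984, -0.177, -0.002, -0.0]
force: [-0.4, -0.3, 0.3]
finger_gap: 0.993
gripper_force: 0.0
```

arm_command(deltas=[{"linear":[0,0,0.9],"dr":[0,0,0],"fingers":0},{"linear":[0,0,0.9],"dr":[0,0,0],"fingers":0},{"linear":[0,-0.7,0.9],"dr":[0,0,0],"fingers":0},{"linear":[0.1,-0.9,0.9],"dr":[0,0,0],"fingers":0},{"linear":[0.1,-0.9,0.9],"dr":[0,0,0],"fingers":0}])

```text
t: 6.9
position: [0.5039, -0.2132, 0.248]
tool_rot: [0.984, -0.176, 0.001, 0.0]
force: [1.0, -1.2, 0.4]
finger_gap: 1.0
gripper_force: 0.0
```

arm_command(deltas=[{"linear":[0.1,-0.9,0],"dr":[0,0,0],"fingers":0},{"linear":[0.1,-0.9,0],"dr":[0,0,0],"fingers":0},{"linear":[0.1,-0.9,0],"dr":[0,0,0],"fingers":0},{"linear":[0,-0.9,0],"dr":[0,0,0],"fingers":0},{"linear":[0,0,0],"dr":[0,0,0],"fingers":0}])

```text
t: 7.4
position: [0.5123, -0.3236, 0.2463]
tool_rot: [0.984, -0.178, 0.0, 0.001]
force: [-0.4, 1.0, 1.2]
finger_gap: 0.999
gripper_force: 0.0
```

```bash
python3 - <<'E'
from h import *
s=robot.get_state(); print(s['t'],s['position'],s['tool_rot'])
p,d,M=snap('wrist','w2'); P=cloud('w2'); snap('top','top1')
Q=P.reshape(-1,3)
m=(np.linalg.norm(Q[:,:2]-[.513,-.326],axis=1)<.1)
for lo,hi in((.035,.047),(.048,.058),(.065,.09)):
    q=Q[m&(Q[:,2]>lo)&(Q[:,2]<hi)]; print(len(q),np.median(q[:,2]),cv2.minAreaRect((q[:,:2]*1000).astype(np.float32)))
h=((P[...,2]>.069)&(P[...,2]<.082)).astype(np.uint8)
n,l,st,c=cv2.connectedComponentsWithStats(h)
for i in range(1,n):
    if st[i,4]>60: 
        q=P[l==i]; print(st[i],c[i].round(1),np.median(q,0).round(4),q.mean(0).round(4))
Q=cloud('top1').reshape(-1,3); m=np.linalg.norm(Q[:,:2]-[.498,-.137],axis=1)<.1
q=Q[m&(Q[:,2]>.03)&(Q[:,2]<.05)]; print('lid',len(q),np.median(q[:,2]),cv2.minAreaRect((q[:,:2]*1000).astype(np.float32)))
im=cv2.imread('pics/w2.png'); cv2.imwrite('pics/w2b.png',cv2.resize(im,(800,600),interpolation=3))
E
```

```text
7.4 [ 0.5122587  -0.3236181   0.24630017] [ 9.84021918e-01 -1.78045655e-01  3.27866487e-04  7.09158048e-04]
3940 0.04231807214839045 ((513.6773071289062, -326.65667724609375), (68.13546752929688, 159.7789306640625), 69.69625854492188)
3703 0.05232409365128582 ((513.870849609375, -326.74853515625), (42.06010437011719, 133.5814208984375), 69.723388671875)
1063 0.0740972565392356 ((514.466796875, -327.04595947265625), (18.280794143676758, 124.8511962890625), 69.5934829711914)
[272 127  19  19 279] [281.2 135.9] [ 0.5646 -0.3454  0.0742] [ 0.5646 -0.3454  0.0741]
[273 164  18  18 259] [281.3 172.8] [ 0.5312 -0.3332  0.0741] [ 0.5313 -0.3331  0.0739]
[273 199  18  18 248] [281.4 207.5] [ 0.4979 -0.3208  0.0741] [ 0.4979 -0.3207  0.0738]
[273 232  18  17 225] [281.6 240. ] [ 0.4646 -0.3084  0.0741] [ 0.4643 -0.3085  0.0738]
lid 583 0.04420053929534595 ((499.3447265625, -134.77638244628906), (58.471561431884766, 150.10816955566406), 69.65174102783203)
```

View pics/w2b.png

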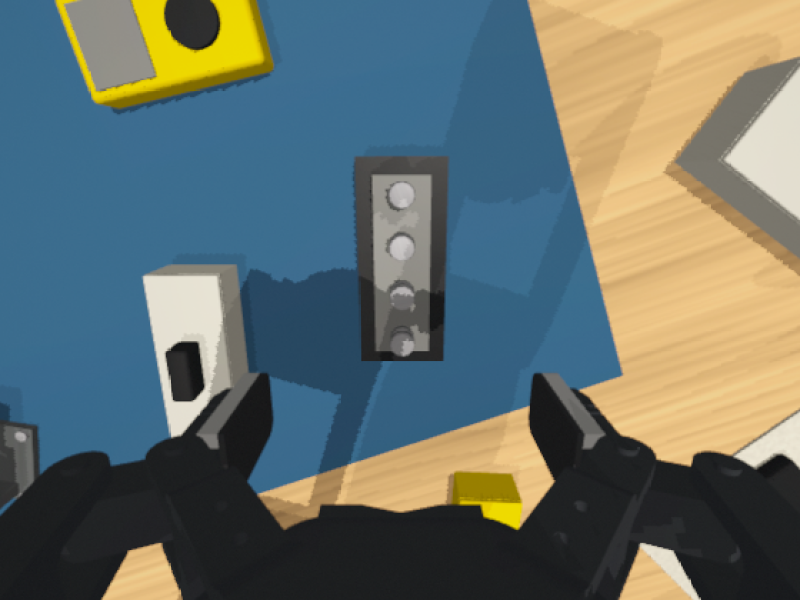

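```bash
python3 - <<'E'
from h import *
P=cloud('w2');Q=P.reshape(-1,3)
m=(np.linalg.norm(Q[:,:2]-[.498,-.137],axis=1)<.1)
for lo,hi in((.04,.05),(.063,.08)):
    q=Q[m&(Q[:,2]>lo)&(Q[:,2]<hi)]; print(len(q),np.median(q[:,2]),cv2.minAreaRect((q[:,:2]*1000).astype(np.float32)))
p,d,T,k=load('w2')
th=np.deg2rad(-20.4)
for z in(.0,.01):print(proj('w2',np.array([.51226,-.32362,.2463-z])))
E
```

```text
3994 0.04427357276156124 ((500.26507568359375, -138.28306579589844), (59.210975646972656, 142.86102294921875), 69.36151885986328)
639 0.06789963977951446 ((497.0399169921875, -137.79403686523438), (18.071022033691406, 43.34900665283203), 69.46375274658203)
(np.float64(278.3698215988005), np.float64(278.7582865910129))
(np.float64(278.45369189911014), np.float64(268.7768410345611))
```

arm_command(deltas=[{"linear":[-0.8,0.25,-0.5],"dr":[0,0,0],"fingers":0},{"linear":[-0.8,0.26,-0.9],"dr":[0,0,0],"fingers":0},{"linear":[0,0,-0.9],"dr":[0,0,0],"fingers":0},{"linear":[0,0,-0.9],"dr":[0,0,0],"fingers":0},{"linear":[0,0,0],"dr":[0,0,0],"fingers":0}])

```text
t: 8.0
position: [0.4627, -0.3024, 0.1456]
tool_rot: [0.984, -0.176, -0.003, -0.002]
force: [-0.6, 0.5, -0.1]
finger_gap: 0.997
gripper_force: 0.0
```

arm_command(deltas=[{"linear":[0,0,-0.9],"dr":[0,0,0],"fingers":0},{"linear":[0,0,-0.7],"dr":[0,0,0],"fingers":0},{"linear":[0,0,-0.3],"dr":[0,0,0],"fingers":0},{"linear":[0,0,0],"dr":[0,0,0],"fingers":0},{"linear":[0,0,0],"dr":[0,0,0],"fingers":0}])

```text
t: 8.5
position: [0.4657, -0.3056, 0.094]
tool_rot: [0.984, -0.176, 0.001, 0.0]
force: [0.4, -0.7, 0.3]
finger_gap: 1.001
gripper_force: 0.0
```

arm_command(deltas=[{"linear":[-0.05,-0.09,-0.4],"dr":[0,0,0],"fingers":0},{"linear":[0,0,-0.3],"dr":[0,0,0],"fingers":0},{"linear":[0,0,-0.1],"dr":[0,0,0],"fingers":0},{"linear":[0,0,0],"dr":[0,0,0],"fingers":0},{"linear":[0,0,0],"dr":[0,0,0],"fingers":0}])

```text
t: 9.0
position: [0.4632, -0.308, 0.0682]
tool_rot: [0.984, -0.177, -0.0, -0.0]
force: [0.3, 0.0, 0.3]
finger_gap: 1.002
gripper_force: 0.0
```

arm_command(deltas=[{"linear":[0,0,0.05],"dr":[0,0,0],"fingers":0.5},{"linear":[0,0,0],"dr":[0,0,0],"fingers":1},{"linear":[0,0,0],"dr":[0,0,0],"fingers":1},{"linear":[0,0,0],"dr":[0,0,0],"fingers":1},{"linear":[0,0,0],"dr":[0,0,0],"fingers":1}], force=60)

```text
t: 9.5
position: [0.4635, -0.308, 0.0701]
tool_rot: [0.984, -0.177, 0.0, -0.0]
force: [-1.0, 0.7, 1.6]
finger_gap: 0.184
gripper_force: 58.5
```

arm_command(deltas=[{"linear":[0,0,0],"dr":[0,0,0],"fingers":1},{"linear":[0,0,0],"dr":[0,0,0],"fingers":1}])

```text
t: 9.7
position: [0.4635, -0.308, 0.0701]
tool_rot: [0.984, -0.177, 0.0, -0.0]
force: [-1.2, 1.3, 3.8]
finger_gap: 0.185
gripper_force: 58.5
```

arm_command(deltas=[{"linear":[0,0,0.3],"dr":[0,0,0],"fingers":1},{"linear":[0,0,0.6],"dr":[0,0,0],"fingers":1},{"linear":[0,0,0.9],"dr":[0,0,0],"fingers":1},{"linear":[0,0,0.9],"dr":[0,0,0],"fingers":1},{"linear":[0,0,0.9],"dr":[0,0,0],"fingers":1}])

```text
t: 10.2
position: [0.463, -0.308, 0.179]
tool_rot: [0.984, -0.177, -0.0, 0.0]
force: [1.1, -0.2, -1.1]
finger_gap: 0.182
gripper_force: 58.7
```

arm_command(deltas=[{"linear":[0,0.4,0.9],"dr":[0,0,0],"fingers":1},{"linear":[0,0.7,0.9],"dr":[0,0,0],"fingers":1},{"linear":[0,0.9,0.9],"dr":[0,0,0],"fingers":1},{"linear":[0,0.9,0],"dr":[0,0,0],"fingers":1},{"linear":[0,0.9,0],"dr":[0,0,0],"fingers":1}])

```text
t: 10.7
position: [0.4636, -0.1935, 0.2606]
tool_rot: [0.984, -0.177, 0.001, 0.001]
force: [0.4, -0.2, -1.2]
finger_gap: 0.185
gripper_force: 58.8
```

```bash
python3 - <<'E'
from h import *
s=robot.get_state(); print(s['position'],s['joint_pos'],s['finger_gap'])
E
```

```text
[ 0.46360556 -0.19354407  0.26058701] [-4.97382030e-01 -1.45027950e-01  1.73452839e+00 -2.70249611e-04
  1.54933023e+00  1.42911104e+00] 0.18457620405619257
```

arm_command(deltas=[{"linear":[-0.1,0.95,0],"dr":[0,0,0],"fingers":1},{"linear":[-0.1,0.95,0],"dr":[0,0,0],"fingers":1},{"linear":[-0.1,0.95,0],"dr":[0,0,0],"fingers":1},{"linear":[-0.1,0.95,0],"dr":[0,0,0],"fingers":1},{"linear":[-0.1,0.95,0],"dr":[0,0,0],"fingers":1}])

```text
t: 11.2
position: [0.4479, -0.0506, 0.2591]
tool_rot: [0.984, -0.177, 0.0, 0.0]
force: [-0.3, -0.4, -0.8]
finger_gap: 0.188
gripper_force: 58.8
```

arm_command(deltas=[{"linear":[-0.1,0.95,0],"dr":[0,0,0],"fingers":1},{"linear":[-0.1,0.95,0],"dr":[0,0,0],"fingers":1},{"linear":[-0.1,0.95,0],"dr":[0,0,0],"fingers":1},{"linear":[-0.1,0.95,0],"dr":[0,0,0],"fingers":1},{"linear":[-0.1,0.9,0],"dr":[0,0,0],"fingers":1}])

```text
t: 11.7
position: [0.4329, 0.0905, 0.2592]
tool_rot: [0.984, -0.177, 0.0, 0.0]
force: [0.4, 0.0, -1.2]
finger_gap: 0.182
gripper_force: 58.8
```

arm_command(deltas=[{"linear":[0,0.5,0],"dr":[0,0,0],"fingers":1},{"linear":[0,0,0],"dr":[0,0,0],"fingers":1},{"linear":[0,0,0],"dr":[0,0,0],"fingers":1}])

```text
t: 12.0
position: [0.4332, 0.1043, 0.259]
tool_rot: [0.984, -0.176, 0.0, 0.0]
force: [0.2, -0.1, -0.9]
finger_gap: 0.185
gripper_force: 58.8
```

```bash
cat >> h.py <<'E'
def hole(tag,u0,u1,v0,v1,zt=.065):
    """centre of the dark hole of the cheek: dark blob in an upscaled crop, ray cut with plane z=zt"""
    p,d,T,k=load(tag); P=cloud(tag)
    return P
def ray(tag,u,v,z):
    p,d,T,k=load(tag); r=T[:3,:3]@np.array([(u-k[2])/k[0],(v-k[3])/k[1],1]); return T[:3,3]+r*(z-T[2,3])/r[2]
def cheek(tag,near,r=.06):
    P=cloud(tag).reshape(-1,3); q=P[(np.linalg.norm(P[:,:2]-near,axis=1)<r)&(abs(P[:,2]-.065)<.004)]
    print('cheek',len(q),np.median(q[:,2]).round(4),cv2.minAreaRect((q[:,:2]*1000).astype(np.float32)))
E
python3 - <<'E'
from h import *
s=robot.get_state(); print(s['position'],s['tool_rot'])
snap('wrist','w3'); cheek('w3',[.466,.1145])
u,v=map(int,proj('w3',[.466,.1145,.065])); print(u,v)
im=cv2.imread('pics/w3.png'); a=cv2.resize(im,(400,300)); b=cv2.resize(im[v-50:v+50,u-50:u+50],(400,400),interpolation=2)
o=np.zeros((400,800,3),np.uint8);o[:300,:400]=a;o[:,400:]=b;cv2.imwrite('pics/w3b.png',o)
E
```

```text
[0.43319862 0.10432218 0.25895695] [ 9.84352544e-01 -1.76210104e-01  8.12294750e-05  2.48780509e-04]
cheek 1857 0.0643 ((458.9283447265625, 115.43656158447266), (40.05231475830078, 56.21525573730469), 58.548583984375)
259 163
```

View pics/w3b.png

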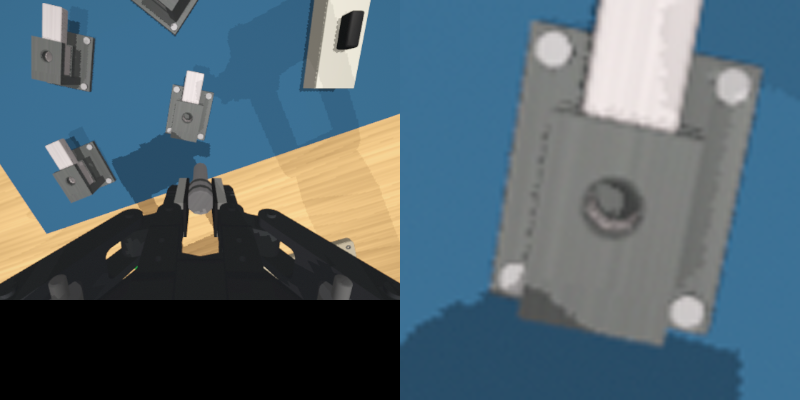

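```bash
cat >> h.py <<'E'
def metric(tag,c,half=.035,s=4000,z=.065):
    """metric topdown picture of the plane z around c; row axis=-x, col axis=-y"""
    g=np.array([[c[0]+half,c[1]+half],[c[0]+half,c[1]-half],[c[0]-half,c[1]-half],[c[0]-half,c[1]+half]])
    n=int(2*half*s); src=np.float32([proj(tag,[*a,z]) for a in g]); dst=np.float32([[0,0],[n,0],[n,n],[0,n]])
    return cv2.warpPerspective(load(tag)[0],cv2.getPerspectiveTransform(src,dst),(n,n),flags=cv2.INTER_CUBIC)
def findhole(tag,c,half=.014,s=4000,z=.065):
    im=cv2.GaussianBlur(cv2.cvtColor(metric(tag,c,half,s,z),cv2.COLOR_RGB2GRAY),(0,0),3)
    h=cv2.HoughCircles(im,cv2.HOUGH_GRADIENT,1,200,param1=30,param2=8,minRadius=25,maxRadius=31)
    if h is None: return None,im
    x,y,r=h[0,0]; return (np.array([c[0]+half-y/s,c[1]+half-x/s]),r/s),im
E
python3 - <<'E'
from h import *
print(ray('w3',261.6,164.6,.065)); h,im=findhole('w3',[.4641,.1125]); print(h)
# pin in hand: check against the pins' known tip
print(proj('w3',[.4332,.1043,.259-.061]),proj('w3',[.4332,.1043,.259-.017]))
E
```

```text
[0.46414626 0.11263826 0.065     ]
(array([0.462975, 0.112375], dtype=float32), np.float32(0.0073249997))
(np.float64(278.84244978564186), np.float64(232.60760755728404)) (np.float64(278.5449156738911), np.float64(262.4823670506914))
```

arm_command(deltas=[{"linear":[0.5,0.15,-0.3],"dr":[0,0,0],"fingers":1},{"linear":[0.51,0.15,-0.9],"dr":[0,0,0],"fingers":1},{"linear":[0,0,-0.9],"dr":[0,0,0],"fingers":1},{"linear":[0,0,-0.9],"dr":[0,0,0],"fingers":1},{"linear":[0,0,-0.6],"dr":[0,0,0],"fingers":1}])

```text
t: 12.55
position: [0.4628, 0.1122, 0.1486]
tool_rot: [0.984, -0.177, -0.001, 0.001]
force: [-0.7, -0.1, -1.3]
finger_gap: 0.185
gripper_force: 58.8
```

arm_command(deltas=[{"linear":[0,0,0],"dr":[0,0,0],"fingers":1},{"linear":[0,0,0],"dr":[0,0,0],"fingers":1},{"linear":[0,0,0],"dr":[0,0,0],"fingers":1}])

```text
t: 12.85
position: [0.4647, 0.1132, 0.1525]
tool_rot: [0.984, -0.177, 0.001, -0.0]
force: [0.6, -0.3, -0.8]
finger_gap: 0.183
gripper_force: 58.8
```

```bash
python3 - <<'E'
from h import *
s=robot.get_state(); print(s['position'],s['tool_rot'])
snap('wrist','w4');x=s['position']
for z in(.061,.017):print(proj('w4',[x[0],x[1],x[2]-z]))
im=cv2.imread('pics/w4.png'); cv2.imwrite('pics/w4b.png',cv2.resize(im[140:300,180:380],(800,640),interpolation=2)[:600])
E
```

```text
[0.4646795  0.11316825 0.15247358] [ 9.84208988e-01 -1.77006168e-01  1.16950709e-03 -3.40635930e-04]
(np.float64(278.9492109154151), np.float64(232.76451513725354))
(np.float64(278.5502374527191), np.float64(262.516740271301))
```

View pics/w4b.png

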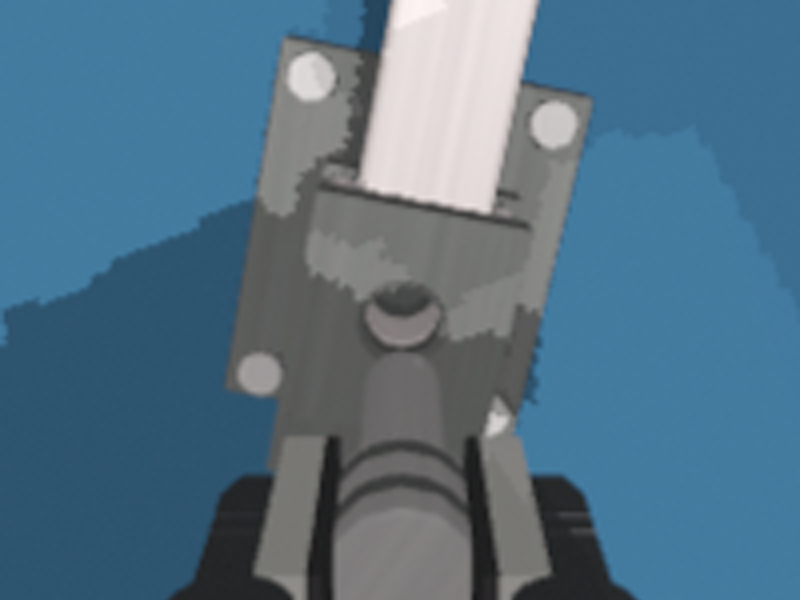

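```bash
python3 - <<'E'
from h import *
print(ray('w4',280.4,219.0,.065)); print(findhole('w4',[.464,.1125])[0]); cheek('w4',[.464,.1125])
# predicted tip end in picture by radius
th=np.deg2rad(-20.4);ex=np.array([np.cos(th),np.sin(th)])
for r in(0,.003,.004,.006):
  print(r,proj('w4',[*(np.array([.4647,.1132])+ex*(.0007+r)),.1525-.061]))
E
```

```text
[0.46522682 0.11195056 0.065     ]
(array([0.46612498, 0.11212499], dtype=float32), np.float32(0.0064000003))
cheek 2594 0.0643 ((459.1027526855469, 115.36072540283203), (40.152809143066406, 55.99995803833008), 58.4209098815918)
0 (np.float64(278.89169371927596), np.float64(231.76735339524302))
0.003 (np.float64(278.88632959322854), np.float64(227.4610763185241))
0.004 (np.float64(278.8845315550556), np.float64(226.01762579209355))
0.006 (np.float64(278.8809203583824), np.float64(223.11858626251967))
```

arm_command(deltas=[{"linear":[0,0,-0.4],"dr":[0,0,0],"fingers":1},{"linear":[0,0,-0.4],"dr":[0,0,0],"fingers":1},{"linear":[0,0,-0.2],"dr":[0,0,0],"fingers":1},{"linear":[0,0,-0.1],"dr":[0,0,0],"fingers":1},{"linear":[0,0,0],"dr":[0,0,0],"fingers":1}])

```text
t: 13.4
position: [0.4632, 0.1135, 0.1171]
tool_rot: [0.984, -0.177, -0.001, 0.0]
force: [1.1, 0.1, -2.0]
finger_gap: 0.185
gripper_force: 59.0
```

arm_command(deltas=[{"linear":[0,0,-0.15],"dr":[0,0,0],"fingers":1},{"linear":[0,0,0],"dr":[0,0,0],"fingers":1}])

```text
t: 13.6
position: [0.4633, 0.1135, 0.1128]
tool_rot: [0.984, -0.177, -0.0, 0.0]
force: [0.9, -0.8, -1.0]
finger_gap: 0.182
gripper_force: 58.9
```

arm_command(deltas=[{"linear":[0.03,-0.01,-0.2],"dr":[0,0,0],"fingers":1},{"linear":[0,0,-0.2],"dr":[0,0,0],"fingers":1},{"linear":[0,0,-0.2],"dr":[0,0,0],"fingers":1},{"linear":[0,0,0],"dr":[0,0,0],"fingers":1}])

```text
t: 14.0
position: [0.4637, 0.1131, 0.0939]
tool_rot: [0.984, -0.177, -0.001, 0.0]
force: [1.1, 0.1, -0.5]
finger_gap: 0.181
gripper_force: 58.9
```

arm_command(deltas=[{"linear":[0,0,-0.15],"dr":[0,0,0],"fingers":1},{"linear":[0,0,-0.15],"dr":[0,0,0],"fingers":1},{"linear":[0,0,0],"dr":[0,0,0],"fingers":1}])

```text
t: 14.3
position: [0.4639, 0.1131, 0.0855]
tool_rot: [0.984, -0.177, -0.001, 0.0]
force: [0.3, 0.9, -1.5]
finger_gap: 0.181
gripper_force: 58.9
```

arm_command(deltas=[{"linear":[0,0,-0.1],"dr":[0,0,0],"fingers":1},{"linear":[0,0,0],"dr":[0,0,0],"fingers":0.7},{"linear":[0,0,0],"dr":[0,0,0],"fingers":0},{"linear":[0,0,0],"dr":[0,0,0],"fingers":0},{"linear":[0,0,0.6],"dr":[0,0,0],"fingers":0}])

```text
t: 14.8
position: [0.4626, 0.1129, 0.0993]
tool_rot: [0.984, -0.177, -0.002, 0.001]
force: [0.2, 0.8, -0.4]
finger_gap: 0.797
gripper_force: 0.0
```

arm_command(deltas=[{"linear":[0,0,0.9],"dr":[0,0,0],"fingers":0},{"linear":[0,0,0.9],"dr":[0,0,0],"fingers":0},{"linear":[-0.6,0,0.9],"dr":[0,0,0],"fingers":0},{"linear":[-0.5,0,0.9],"dr":[0,0,0],"fingers":0},{"linear":[0,0,0.9],"dr":[0,0,0],"fingers":0}])

```text
t: 15.3
position: [0.4302, 0.1133, 0.2375]
tool_rot: [0.984, -0.177, -0.0, -0.0]
force: [0.8, -0.4, 0.6]
finger_gap: 0.997
gripper_force: 0.0
```

```bash
python3 - <<'E'
from h import *
s=robot.get_state(); print(s['position'])
snap('wrist','w5'); P=cloud('w5')
Q=P.reshape(-1,3); q=Q[(np.linalg.norm(Q[:,:2]-[.464,.113],axis=1)<.02)&(Q[:,2]>.075)]
print(len(q),q.mean(0),np.median(q[:,2])); cheek('w5',[.464,.1125])
E
```

```text
[0.43021626 0.11327601 0.23754464]
3846 [0.45413129 0.12229574 0.29757106] 0.3173708023320458
cheek 1963 0.0643 ((458.93597412109375, 115.38078308105469), (40.01308822631836, 56.14481735229492), 58.50809860229492)
```

arm_command(deltas=[{"linear":[0.15,-0.7,0.3],"dr":[0,0,0],"fingers":0},{"linear":[0.15,-0.98,0],"dr":[0,0,0],"fingers":0},{"linear":[0.15,-0.98,0],"dr":[0,0,0],"fingers":0},{"linear":[0.15,-0.98,0],"dr":[0,0,0],"fingers":0},{"linear":[0.15,-0.98,0],"dr":[0,0,0],"fingers":0}])

```text
t: 15.85
position: [0.4542, -0.0266, 0.2455]
tool_rot: [0.984, -0.177, 0.0, -0.0]
force: [0.8, 0.7, -0.5]
finger_gap: 1.004
gripper_force: 0.0
```

arm_command(deltas=[{"linear":[0.15,-0.98,0],"dr":[0,0,0],"fingers":0},{"linear":[0.15,-0.98,0],"dr":[0,0,0],"fingers":0},{"linear":[0.15,-0.98,0],"dr":[0,0,0],"fingers":0},{"linear":[0.15,-0.98,0],"dr":[0,0,0],"fingers":0},{"linear":[0.15,-0.98,0],"dr":[0,0,0],"fingers":0}])

```text
t: 16.35
position: [0.4767, -0.1738, 0.2454]
tool_rot: [0.984, -0.177, 0.0, 0.0]
force: [0.6, 0.5, 0.2]
finger_gap: 0.999
gripper_force: 0.0
```

arm_command(deltas=[{"linear":[0.15,-0.98,0],"dr":[0,0,0],"fingers":0},{"linear":[0.15,-0.98,0],"dr":[0,0,0],"fingers":0},{"linear":[0.15,-0.98,-0.5],"dr":[0,0,0],"fingers":0},{"linear":[0.15,-0.98,-0.8],"dr":[0,0,0],"fingers":0},{"linear":[0.1,-0.2,-0.8],"dr":[0,0,0],"fingers":0}])

```text
t: 16.85
position: [0.4977, -0.2993, 0.182]
tool_rot: [0.984, -0.178, 0.001, 0.001]
force: [-0.3, 0.6, -0.1]
finger_gap: 0.997
gripper_force: 0.0
```

arm_command(deltas=[{"linear":[0,0,-0.8],"dr":[0,0,0],"fingers":0},{"linear":[0,0,-0.8],"dr":[0,0,0],"fingers":0},{"linear":[0,0,0],"dr":[0,0,0],"fingers":0},{"linear":[0,0,0],"dr":[0,0,0],"fingers":0}])

```text
t: 17.25
position: [0.4973, -0.2959, 0.1344]
tool_rot: [0.984, -0.177, -0.0, -0.0]
force: [0.4, -0.5, 0.6]
finger_gap: 0.999
gripper_force: 0.0
```

```bash
python3 - <<'E'
from h import *
P=cloud('w5')
Q=P.reshape(-1,3); q=Q[(np.linalg.norm(Q[:,:2]-[.464,.113],axis=1)<.02)&(Q[:,2]>.075)&(Q[:,2]<.12)]
print(len(q),q.mean(0),np.median(q[:,2])) 
E
```

```text
318 [0.46454099 0.11164429 0.08571587] 0.08611135844371004
```

arm_command(deltas=[{"linear":[0,-0.82,0],"dr":[0,0,0],"fingers":0},{"linear":[0,0,-0.8],"dr":[0,0,0],"fingers":0},{"linear":[0,0,-0.5],"dr":[0,0,0],"fingers":0},{"linear":[0,0,0],"dr":[0,0,0],"fingers":0},{"linear":[0,0,0],"dr":[0,0,0],"fingers":0}])

```text
t: 17.75
position: [0.4976, -0.3202, 0.0958]
tool_rot: [0.984, -0.176, -0.0, -0.0]
force: [-0.2, 0.0, 0.7]
finger_gap: 0.999
gripper_force: 0.0
```

arm_command(deltas=[{"linear":[0,-0.02,-0.5],"dr":[0,0,0],"fingers":0},{"linear":[0,0,-0.3],"dr":[0,0,0],"fingers":0},{"linear":[0,0,-0.05],"dr":[0,0,0],"fingers":0},{"linear":[0,0,0],"dr":[0,0,0],"fingers":0.4},{"linear":[0,0,0],"dr":[0,0,0],"fingers":0.6}])

```text
t: 18.25
position: [0.4976, -0.3213, 0.07]
tool_rot: [0.984, -0.177, 0.0, 0.0]
force: [-0.7, 0.7, -0.4]
finger_gap: 0.689
gripper_force: 0.0
```

arm_command(deltas=[{"linear":[0,0,0],"dr":[0,0,0],"fingers":1},{"linear":[0,0,0],"dr":[0,0,0],"fingers":1},{"linear":[0,0,0],"dr":[0,0,0],"fingers":1},{"linear":[0,0,0],"dr":[0,0,0],"fingers":1},{"linear":[0,0,0],"dr":[0,0,0],"fingers":1}])

```text
t: 18.75
position: [0.498, -0.321, 0.0705]
tool_rot: [0.984, -0.177, 0.0, -0.0]
force: [-0.3, 4.1, 5.1]
finger_gap: 0.184
gripper_force: 58.6
```

arm_command(deltas=[{"linear":[0,0,0.3],"dr":[0,0,0],"fingers":1},{"linear":[0,0,0.6],"dr":[0,0,0],"fingers":1},{"linear":[0,0,0.9],"dr":[0,0,0],"fingers":1},{"linear":[0,0,0.9],"dr":[0,0,0],"fingers":1},{"linear":[0,0,0.9],"dr":[0,0,0],"fingers":1}])

```text
t: 19.25
position: [0.4971, -0.3214, 0.1791]
tool_rot: [0.984, -0.177, -0.0, 0.0]
force: [1.4, -0.2, -2.3]
finger_gap: 0.187
gripper_force: 58.8
```

arm_command(deltas=[{"linear":[0.1,0.4,0.9],"dr":[0,0,0],"fingers":1},{"linear":[0.25,0.7,0.9],"dr":[0,0,0],"fingers":1},{"linear":[0.25,0.97,0.9],"dr":[0,0,0],"fingers":1},{"linear":[0.25,0.97,0],"dr":[0,0,0],"fingers":1},{"linear":[0.25,0.97,0],"dr":[0,0,0],"fingers":1}])

```text
t: 19.75
position: [0.5311, -0.2006, 0.2609]
tool_rot: [0.984, -0.177, 0.001, 0.001]
force: [0.7, -0.1, -1.5]
finger_gap: 0.183
gripper_force: 58.8
```

arm_command(deltas=[{"linear":[0.27,0.97,0],"dr":[0,0,0],"fingers":1},{"linear":[0.27,0.97,0],"dr":[0,0,0],"fingers":1},{"linear":[0.27,0.97,0],"dr":[0,0,0],"fingers":1},{"linear":[0.27,0.97,0],"dr":[0,0,0],"fingers":1},{"linear":[0.27,0.97,0],"dr":[0,0,0],"fingers":1}])

```text
t: 20.25
position: [0.5711, -0.0546, 0.2592]
tool_rot: [0.984, -0.177, 0.0, 0.0]
force: [1.7, -0.3, -0.4]
finger_gap: 0.182
gripper_force: 58.8
```

arm_command(deltas=[{"linear":[0.3,0.97,0],"dr":[0,0,0],"fingers":1},{"linear":[0.3,0.97,0],"dr":[0,0,0],"fingers":1},{"linear":[0.3,0.97,0],"dr":[0,0,0],"fingers":1},{"linear":[0,0,0],"dr":[0,0,0],"fingers":1},{"linear":[0,0,0],"dr":[0,0,0],"fingers":1}])

```text
t: 20.75
position: [0.5979, 0.032, 0.2589]
tool_rot: [0.984, -0.176, -0.0, 0.0]
force: [0.6, 0.2, -0.9]
finger_gap: 0.187
gripper_force: 58.9
```

```bash
cat >> h.py <<'E'
def knuck(tag,near,deg):
    """hole from the cheek's rectangle (44 ahead edge, 56 long) with the stub heading near deg"""
    P=cloud(tag).reshape(-1,3); q=P[(np.linalg.norm(P[:,:2]-near,axis=1)<.045)&(abs(P[:,2]-.0645)<.003)]
    c,(w,h),a=cv2.minAreaRect((q[:,:2]*1000).astype(np.float32)); a=a if w>h else a+90
    while abs(a-deg)>90: a-=180*np.sign(a-deg)
    r=np.deg2rad(a); c=np.array(c)/1000+(.022-max(w,h)/2000)*-1*np.array([np.cos(r),np.sin(r)])*-1*1
    return len(q),np.median(q[:,2]).round(4),(round(w,1),round(h,1)),round(a,1),c.round(4)
E
python3 - <<'E'
from h import *
# sanity on w3 : expect .4642,.1123 (c + 6.1mm ahead)
print(knuck('w3',[.464,.1125],-31))
s=robot.get_state(); print(s['position'],s['finger_gap'])
snap('wrist','w6'); print(knuck('w6',[.641,.084],33))
E
```

```text
(1854, np.float64(0.0643), (40.1, 56.2), np.float64(-31.5), array([0.4537, 0.1186]))
[0.59791069 0.03201337 0.25889177] 0.1867621426526758
(1871, np.float64(0.0643), (56.1, 40.6), 33.1, array([0.6292, 0.076 ]))
```

arm_command(deltas=[{"linear":[0.7,0.85,-0.3],"dr":[0,0,0],"fingers":1},{"linear":[0.7,0.85,-0.9],"dr":[0,0,0],"fingers":1},{"linear":[0,0,-0.9],"dr":[0,0,0],"fingers":1},{"linear":[0,0,-0.9],"dr":[0,0,0],"fingers":1},{"linear":[0,0,-0.5],"dr":[0,0,0],"fingers":1}])

```text
t: 21.3
position: [0.6386, 0.0815, 0.1508]
tool_rot: [0.984, -0.177, -0.002, 0.001]
force: [-0.8, -0.3, -0.9]
finger_gap: 0.183
gripper_force: 59.0
```

arm_command(deltas=[{"linear":[0,0,0],"dr":[0,0,0],"fingers":1},{"linear":[0,0,0],"dr":[0,0,0],"fingers":1},{"linear":[0,0,0],"dr":[0,0,0],"fingers":1}])

```text
t: 21.6
position: [0.6412, 0.0824, 0.1562]
tool_rot: [0.984, -0.177, 0.002, -0.0]
force: [-0.1, -0.1, -0.9]
finger_gap: 0.181
gripper_force: 58.9
```

```bash
sed -i 's/(.022-max(w,h)\/2000)\*-1\*np.array(\[np.cos(r),np.sin(r)\])\*-1\*1/(max(w,h)\/2000-.022)*np.array([np.cos(r),np.sin(r)])/' h.py
python3 - <<'E'
from h import *
print(knuck('w3',[.464,.1125],-31))
s=robot.get_state(); print(s['position'])
snap('wrist','w7'); print(knuck('w6',[.639,.083],33),knuck('w7',[.639,.083],33))
E
```

```text
(1854, np.float64(0.0643), (40.1, 56.2), np.float64(-31.5), array([0.4641, 0.1122]))
[0.64123779 0.08244758 0.15624292]
(1871, np.float64(0.0643), (56.1, 40.6), 33.1, array([0.6393, 0.0826])) (2892, np.float64(0.0643), (56.3, 40.5), 33.0, array([0.6394, 0.0827]))
```

arm_command(deltas=[{"linear":[0,0.01,-0.4],"dr":[0,0,0],"fingers":1},{"linear":[0,0,-0.3],"dr":[0,0,0],"fingers":1},{"linear":[0,0,0],"dr":[0,0,0],"fingers":1},{"linear":[0,0,0],"dr":[0,0,0],"fingers":1}])

```text
t: 22.05
position: [0.6394, 0.0832, 0.1318]
tool_rot: [0.984, -0.177, -0.001, 0.0]
force: [-0.6, 0.5, -0.9]
finger_gap: 0.186
gripper_force: 58.9
```

arm_command(deltas=[{"linear":[0.02,0,-0.2],"dr":[0,0,0],"fingers":1},{"linear":[0,0,-0.2],"dr":[0,0,0],"fingers":1},{"linear":[0,0,-0.2],"dr":[0,0,0],"fingers":1},{"linear":[0,0,0],"dr":[0,0,0],"fingers":1}])

```text
t: 22.45
position: [0.6397, 0.0831, 0.1132]
tool_rot: [0.984, -0.177, -0.001, 0.0]
force: [-0.6, -0.0, -1.4]
finger_gap: 0.184
gripper_force: 58.9
```

arm_command(deltas=[{"linear":[0,0,-0.2],"dr":[0,0,0],"fingers":1},{"linear":[0,0,-0.2],"dr":[0,0,0],"fingers":1},{"linear":[0,0,-0.2],"dr":[0,0,0],"fingers":1},{"linear":[0,0,0],"dr":[0,0,0],"fingers":1}])

```text
t: 22.85
position: [0.6397, 0.0831, 0.0952]
tool_rot: [0.984, -0.177, -0.001, 0.0]
force: [0.2, -0.1, -1.2]
finger_gap: 0.176
gripper_force: 58.9
```

arm_command(deltas=[{"linear":[0,0,-0.2],"dr":[0,0,0],"fingers":1},{"linear":[0,0,-0.2],"dr":[0,0,0],"fingers":1},{"linear":[0,0,0],"dr":[0,0,0],"fingers":1},{"linear":[0,0,0],"dr":[0,0,0],"fingers":0.7},{"linear":[0,0,0],"dr":[0,0,0],"fingers":0}])

```text
t: 23.35
position: [0.6409, 0.0832, 0.0852]
tool_rot: [0.984, -0.177, 0.0, -0.0]
force: [-0.4, -0.3, 1.3]
finger_gap: 0.455
gripper_force: 0.0
```

arm_command(deltas=[{"linear":[0,0,0],"dr":[0,0,0],"fingers":0},{"linear":[0,0,0.7],"dr":[0,0,0],"fingers":0},{"linear":[0,0,0.9],"dr":[0,0,0],"fingers":0},{"linear":[0,0,0.9],"dr":[0,0,0],"fingers":0},{"linear":[-0.5,0,0.9],"dr":[0,0,0],"fingers":0}])

```text
t: 23.85
position: [0.6265, 0.083, 0.1883]
tool_rot: [0.984, -0.177, 0.001, -0.0]
force: [0.4, -0.2, 0.1]
finger_gap: 1.004
gripper_force: 0.0
```

arm_command(deltas=[{"linear":[-0.5,0,0.9],"dr":[0,0,0],"fingers":0},{"linear":[0,0,0.9],"dr":[0,0,0],"fingers":0},{"linear":[0,0,0],"dr":[0,0,0],"fingers":0}])

```text
t: 24.15
position: [0.6128, 0.0834, 0.2468]
tool_rot: [0.984, -0.177, 0.004, -0.001]
force: [0.8, -0.2, 0.5]
finger_gap: 0.997
gripper_force: 0.0
```

```bash
cat >> h.py <<'E'
def head(tag,near,lo=.078,hi=.1):
    Q=cloud(tag).reshape(-1,3); q=Q[(np.linalg.norm(Q[:,:2]-near,axis=1)<.02)&(Q[:,2]>lo)&(Q[:,2]<hi)]
    return len(q),q.mean(0).round(4),np.median(q[:,2])
E
python3 - <<'E'
from h import *
s=robot.get_state(); print(s['position'])
snap('wrist','w8');print(head('w8',[.6395,.083]))
E
```

```text
[0.61282005 0.08335395 0.24681359]
(287, array([0.6392, 0.082 , 0.0859]), np.float64(0.08610575274911059))
```

arm_command(deltas=[{"linear":[-0.2,-0.7,0],"dr":[0,0,0],"fingers":0},{"linear":[-0.2,-0.98,0],"dr":[0,0,0],"fingers":0},{"linear":[-0.2,-0.98,0],"dr":[0,0,0],"fingers":0},{"linear":[-0.2,-0.98,0],"dr":[0,0,0],"fingers":0},{"linear":[-0.2,-0.98,0],"dr":[0,0,0],"fingers":0}])

```text
t: 24.7
position: [0.5798, -0.0564, 0.2391]
tool_rot: [0.984, -0.177, -0.001, 0.0]
force: [-0.4, 0.1, -0.1]
finger_gap: 1.002
gripper_force: 0.0
```

arm_command(deltas=[{"linear":[-0.2,-0.98,0],"dr":[0,0,0],"fingers":0},{"linear":[-0.2,-0.98,0],"dr":[0,0,0],"fingers":0},{"linear":[-0.2,-0.98,0],"dr":[0,0,0],"fingers":0},{"linear":[-0.2,-0.98,0],"dr":[0,0,0],"fingers":0},{"linear":[-0.2,-0.98,0],"dr":[0,0,0],"fingers":0}])

```text
t: 25.2
position: [0.5498, -0.2034, 0.2391]
tool_rot: [0.984, -0.177, -0.001, -0.0]
force: [-0.6, -0.2, 0.2]
finger_gap: 1.001
gripper_force: 0.0
```

arm_command(deltas=[{"linear":[-0.2,-0.98,0],"dr":[0,0,0],"fingers":0},{"linear":[-0.2,-0.98,0],"dr":[0,0,0],"fingers":0},{"linear":[-0.2,-0.98,-0.6],"dr":[0,0,0],"fingers":0},{"linear":[0,-0.98,-0.9],"dr":[0,0,0],"fingers":0},{"linear":[0,-0.4,-0.9],"dr":[0,0,0],"fingers":0}])

```text
t: 25.7
position: [0.5318, -0.3346, 0.1669]
tool_rot: [0.984, -0.178, -0.0, 0.0]
force: [0.2, 1.0, -0.5]
finger_gap: 0.998
gripper_force: 0.0
```

arm_command(deltas=[{"linear":[0,0,-0.8],"dr":[0,0,0],"fingers":0},{"linear":[0,0,-0.8],"dr":[0,0,0],"fingers":0},{"linear":[0,0,0],"dr":[0,0,0],"fingers":0},{"linear":[0,0,0],"dr":[0,0,0],"fingers":0}])

```text
t: 26.1
position: [0.5319, -0.3315, 0.1197]
tool_rot: [0.984, -0.177, -0.001, -0.001]
force: [0.4, 0.1, -0.1]
finger_gap: 1.001
gripper_force: 0.0
```

arm_command(deltas=[{"linear":[-0.02,-0.05,-0.8],"dr":[0,0,0],"fingers":0},{"linear":[0,0,-0.5],"dr":[0,0,0],"fingers":0},{"linear":[0,0,0],"dr":[0,0,0],"fingers":0},{"linear":[0,0,0],"dr":[0,0,0],"fingers":0}])

```text
t: 26.5
position: [0.5321, -0.3334, 0.0823]
tool_rot: [0.984, -0.177, -0.0, -0.0]
force: [-0.3, -0.2, 1.2]
finger_gap: 0.998
gripper_force: 0.0
```

arm_command(deltas=[{"linear":[-0.02,0,-0.3],"dr":[0,0,0],"fingers":0},{"linear":[0,0,-0.1],"dr":[0,0,0],"fingers":0},{"linear":[0,0,0],"dr":[0,0,0],"fingers":0.4},{"linear":[0,0,0],"dr":[0,0,0],"fingers":0.6},{"linear":[0,0,0],"dr":[0,0,0],"fingers":1}])

```text
t: 27.0
position: [0.5316, -0.3337, 0.0701]
tool_rot: [0.984, -0.177, 0.0, 0.0]
force: [0.3, -0.7, 0.5]
finger_gap: 0.518
gripper_force: 0.0
```

arm_command(deltas=[{"linear":[0,0,0],"dr":[0,0,0],"fingers":1},{"linear":[0,0,0],"dr":[0,0,0],"fingers":1},{"linear":[0,0,0],"dr":[0,0,0],"fingers":1},{"linear":[0,0,0],"dr":[0,0,0],"fingers":1},{"linear":[0,0,0],"dr":[0,0,0],"fingers":1}])

```text
t: 27.5
position: [0.5318, -0.3333, 0.0703]
tool_rot: [0.984, -0.177, 0.0, -0.0]
force: [-0.1, 3.0, 5.9]
finger_gap: 0.182
gripper_force: 58.6
```

arm_command(deltas=[{"linear":[0,0,0.3],"dr":[0,0,0],"fingers":1},{"linear":[0,0,0.6],"dr":[0,0,0],"fingers":1},{"linear":[0,0,0.9],"dr":[0,0,0],"fingers":1},{"linear":[0,0,0.9],"dr":[0,0,0],"fingers":1},{"linear":[0,0,0.9],"dr":[0,0,0],"fingers":1}])

```text
t: 28.0
position: [0.5309, -0.3337, 0.1789]
tool_rot: [0.984, -0.177, -0.0, 0.0]
force: [1.3, 0.1, -0.4]
finger_gap: 0.186
gripper_force: 58.8
```

arm_command(deltas=[{"linear":[0,0.4,0.9],"dr":[0,0,0],"fingers":1},{"linear":[0,0.7,0.9],"dr":[0,0,0],"fingers":1},{"linear":[0,0.98,0.9],"dr":[0,0,0],"fingers":1},{"linear":[0,0.98,0],"dr":[0,0,0],"fingers":1},{"linear":[0,0.98,0],"dr":[0,0,0],"fingers":1}])

```text
t: 28.5
position: [0.5317, -0.2121, 0.2607]
tool_rot: [0.984, -0.177, 0.001, 0.001]
force: [-0.4, 0.6, -1.7]
finger_gap: 0.187
gripper_force: 58.8
```

arm_command(deltas=[{"linear":[0.1,0.98,0],"dr":[0,0,0],"fingers":1},{"linear":[0.1,0.98,0],"dr":[0,0,0],"fingers":1},{"linear":[0.1,0.98,0],"dr":[0,0,0],"fingers":1},{"linear":[0.1,0.98,0],"dr":[0,0,0],"fingers":1},{"linear":[0.1,0.98,0],"dr":[0,0,0],"fingers":1}])

```text
t: 29.0
position: [0.5462, -0.0646, 0.2591]
tool_rot: [0.984, -0.177, 0.0, 0.0]
force: [0.1, 0.1, -0.4]
finger_gap: 0.185
gripper_force: 58.8
```

arm_command(deltas=[{"linear":[0.1,0.98,0],"dr":[0,0,0],"fingers":1},{"linear":[0.1,0.98,0],"dr":[0,0,0],"fingers":1},{"linear":[0.1,0.98,0],"dr":[0,0,0],"fingers":1},{"linear":[0.1,0.98,0],"dr":[0,0,0],"fingers":1},{"linear":[0.1,0.98,0],"dr":[0,0,0],"fingers":1}])

```text
t: 29.5
position: [0.5613, 0.0825, 0.259]
tool_rot: [0.984, -0.177, 0.0, 0.0]
force: [0.7, -0.1, -1.6]
finger_gap: 0.182
gripper_force: 58.8
```

arm_command(deltas=[{"linear":[0.1,0.98,0],"dr":[0,0,0],"fingers":1},{"linear":[0.1,0.6,0],"dr":[0,0,0],"fingers":1},{"linear":[0,0,0],"dr":[0,0,0],"fingers":1},{"linear":[0,0,0],"dr":[0,0,0],"fingers":1}])

```text
t: 29.9
position: [0.5673, 0.1288, 0.2588]
tool_rot: [0.984, -0.176, -0.0, 0.0]
force: [-0.2, -0.8, -1.2]
finger_gap: 0.183
gripper_force: 58.8
```

```bash
python3 - <<'E'
from h import *
s=robot.get_state(); print(s['position'],s['joint_pos'][[0,5]])
snap('wrist','w9');print(knuck('w9',[.611,.265],-32)); im=cv2.imread('pics/w9.png');cv2.imwrite('pics/w9b.png',im)
E
```

```text
[0.56728187 0.12879826 0.25877162] [0.13563048 2.06093892]
(491, np.float64(0.0642), (31.1, 31.7), np.float64(-34.2), array([0.5681, 0.2606]))
```

arm_command(deltas=[{"linear":[0.1,0.9,0],"dr":[0,0,0],"fingers":1},{"linear":[0.1,0.9,0],"dr":[0,0,0],"fingers":1},{"linear":[0.1,0.9,0],"dr":[0,0,0],"fingers":1},{"linear":[0,0,0],"dr":[0,0,0],"fingers":1},{"linear":[0,0,0],"dr":[0,0,0],"fingers":1}])

```text
t: 30.45
position: [0.5765, 0.2092, 0.2587]
tool_rot: [0.984, -0.177, -0.0, 0.0]
force: [-0.5, 0.0, -0.8]
finger_gap: 0.181
gripper_force: 58.9
```

```bash
python3 - <<'E'
from h import *
s=robot.get_state(); print(s['position'],s['joint_pos'][[0,5]])
snap('wrist','w10');print(knuck('w10',[.611,.265],-32)); print(proj('w10',[.611,.265,.065]))
E
```

```text
[0.57647465 0.20923983 0.25868965] [0.26496989 2.19109378]
(510, np.float64(0.0642), (31.2, 31.1), 57.0, array([0.5694, 0.2517]))
(np.float64(218.67990782042992), np.float64(177.00949355935114))
```

View pics/w10.png

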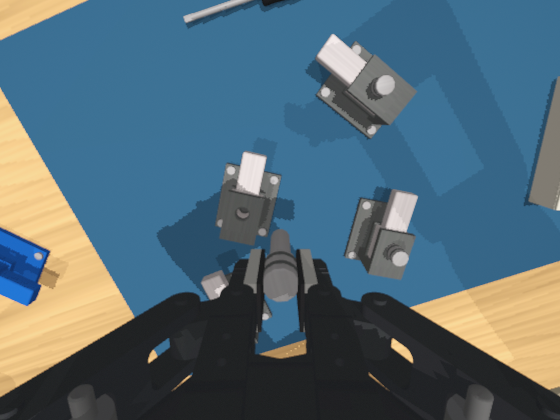

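```bash
python3 - <<'E'
from h import *
x=ray('w10',243,213,.065); print(x); x=x[:2]-.003
for n in(x,x+[-.006,.004]): print(knuck('w10',n,-32),knuck('w9',n,-32))
E
```

```text
[0.56501189 0.25597826 0.065     ]
(1649, np.float64(0.0643), (40.1, 56.8), np.float64(-33.3), array([0.5651, 0.257 ])) (1604, np.float64(0.0643), (40.7, 57.1), np.float64(-33.1), array([0.5656, 0.2567]))
(1649, np.float64(0.0643), (40.1, 56.8), np.float64(-33.3), array([0.5651, 0.257 ])) (1604, np.float64(0.0643), (40.7, 57.1), np.float64(-33.1), array([0.5656, 0.2567]))
```

arm_command(deltas=[{"linear":[-0.17,0.8,-0.3],"dr":[0,0,0],"fingers":1},{"linear":[-0.17,0.8,-0.9],"dr":[0,0,0],"fingers":1},{"linear":[0,0,-0.9],"dr":[0,0,0],"fingers":1},{"linear":[0,0,-0.9],"dr":[0,0,0],"fingers":1},{"linear":[0,0,-0.5],"dr":[0,0,0],"fingers":1}])

```text
t: 31.0
position: [0.5651, 0.2563, 0.1511]
tool_rot: [0.984, -0.177, -0.001, 0.001]
force: [-0.9, 0.2, -0.9]
finger_gap: 0.183
gripper_force: 59.0
```

arm_command(deltas=[{"linear":[0,0,0],"dr":[0,0,0],"fingers":1},{"linear":[0,0,0],"dr":[0,0,0],"fingers":1},{"linear":[0,0,0],"dr":[0,0,0],"fingers":1}])

```text
t: 31.3
position: [0.5675, 0.258, 0.156]
tool_rot: [0.984, -0.177, 0.001, -0.001]
force: [0.3, 0.5, -1.1]
finger_gap: 0.182
gripper_force: 58.9
```

```bash
python3 - <<'E'
from h import *
s=robot.get_state(); print(s['position'],s['joint_pos'][[0,5]])
snap('wrist','w11');print(knuck('w11',[.562,.257],-32))
im=cv2.imread('pics/w11.png'); cv2.imwrite('pics/w11b.png',cv2.resize(im[140:300,180:380],(800,640),interpolation=2)[:600])
E
```

```text
[0.56751641 0.25802267 0.15602953] [0.34452771 2.27120544]
(2479, np.float64(0.0643), (40.0, 56.2), np.float64(-33.3), array([0.5649, 0.2572]))
```

View pics/w11b.png

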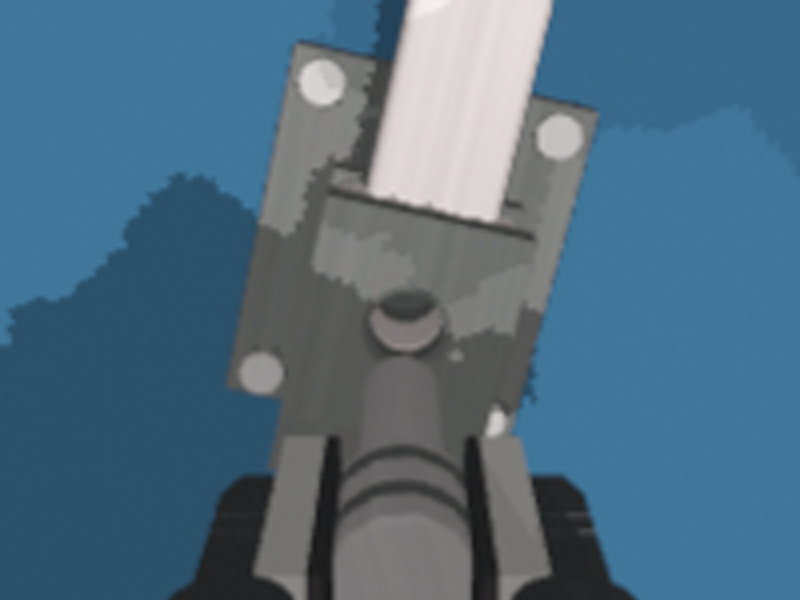

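arm_command(deltas=[{"linear":[0,0,-0.4],"dr":[0,0,0],"fingers":1},{"linear":[0,0,-0.3],"dr":[0,0,0],"fingers":1},{"linear":[0,0,0],"dr":[0,0,0],"fingers":1},{"linear":[0,0,0],"dr":[0,0,0],"fingers":1}])

```text
t: 31.75
position: [0.5656, 0.2579, 0.1319]
tool_rot: [0.984, -0.177, -0.001, 0.0]
force: [0.7, -0.2, -1.5]
finger_gap: 0.186
gripper_force: 58.9
```

arm_command(deltas=[{"linear":[0,-0.01,-0.2],"dr":[0,0,0],"fingers":1},{"linear":[0,0,-0.2],"dr":[0,0,0],"fingers":1},{"linear":[0,0,-0.2],"dr":[0,0,0],"fingers":1},{"linear":[0,0,0],"dr":[0,0,0],"fingers":1}])

```text
t: 32.15
position: [0.5653, 0.2575, 0.1132]
tool_rot: [0.984, -0.177, -0.001, 0.001]
force: [-1.1, -0.1, -1.3]
finger_gap: 0.184
gripper_force: 58.9
```

arm_command(deltas=[{"linear":[0,0,-0.2],"dr":[0,0,0],"fingers":1},{"linear":[0,0,-0.2],"dr":[0,0,0],"fingers":1},{"linear":[0,0,-0.2],"dr":[0,0,0],"fingers":1},{"linear":[0,0,0],"dr":[0,0,0],"fingers":1}])

```text
t: 32.55
position: [0.5654, 0.2575, 0.0953]
tool_rot: [0.984, -0.177, -0.001, 0.001]
force: [-0.2, -0.3, -1.3]
finger_gap: 0.181
gripper_force: 58.9
```

arm_command(deltas=[{"linear":[0,0,-0.2],"dr":[0,0,0],"fingers":1},{"linear":[0,0,-0.2],"dr":[0,0,0],"fingers":1},{"linear":[0,0,0],"dr":[0,0,0],"fingers":1},{"linear":[0,0,0],"dr":[0,0,0],"fingers":0.7},{"linear":[0,0,0],"dr":[0,0,0],"fingers":0}])

```text
t: 33.05
position: [0.5665, 0.2579, 0.0852]
tool_rot: [0.984, -0.177, 0.0, -0.0]
force: [0.7, 1.1, 0.6]
finger_gap: 0.455
gripper_force: 0.0
```

arm_command(deltas=[{"linear":[0,0,0],"dr":[0,0,0],"fingers":0},{"linear":[0,0,0.7],"dr":[0,0,0],"fingers":0},{"linear":[0,0,0.9],"dr":[0,0,0],"fingers":0},{"linear":[0,0,0.9],"dr":[0,0,0],"fingers":0},{"linear":[-0.5,0,0.9],"dr":[0,0,0],"fingers":0}])

```text
t: 33.55
position: [0.5522, 0.2576, 0.1883]
tool_rot: [0.984, -0.177, 0.001, -0.0]
force: [0.1, 0.7, 0.1]
finger_gap: 0.999
gripper_force: 0.0
```

arm_command(deltas=[{"linear":[-0.5,0,0.9],"dr":[0,0,0],"fingers":0},{"linear":[0,0,0.9],"dr":[0,0,0],"fingers":0},{"linear":[0,0,0],"dr":[0,0,0],"fingers":0}])

```text
t: 33.85
position: [0.5382, 0.2588, 0.2467]
tool_rot: [0.984, -0.176, 0.004, -0.002]
force: [0.4, 0.1, 0.6]
finger_gap: 1.003
gripper_force: 0.0
```

```bash
python3 - <<'E'
from h import *
s=robot.get_state(); print(s['position'])
snap('wrist','w12');print(head('w12',[.565,.257]),knuck('w12',[.562,.257],-32)); print(knuck('w12',[.433,.326],2))
E
```

```text
[0.53819775 0.25875672 0.24674368]
(293, array([0.5649, 0.2563, 0.0857]), np.float64(0.08617227847529307)) (1815, np.float64(0.0643), (40.1, 56.3), np.float64(-33.4), array([0.5647, 0.2571]))
(1450, np.float64(0.0643), (57.3, 40.4), 2.2, array([0.4353, 0.3249]))
```

arm_command(deltas=[{"linear":[0.05,-0.7,0],"dr":[0,0,0],"fingers":0},{"linear":[0.05,-0.98,0],"dr":[0,0,0],"fingers":0},{"linear":[0.05,-0.98,0],"dr":[0,0,0],"fingers":0},{"linear":[0.05,-0.98,0],"dr":[0,0,0],"fingers":0},{"linear":[0.05,-0.98,0],"dr":[0,0,0],"fingers":0}])

```text
t: 34.4
position: [0.5431, 0.118, 0.2393]
tool_rot: [0.984, -0.177, -0.001, 0.0]
force: [0.9, 0.2, 0.1]
finger_gap: 1.002
gripper_force: 0.0
```

arm_command(deltas=[{"linear":[0.05,-0.98,0],"dr":[0,0,0],"fingers":0},{"linear":[0.05,-0.98,0],"dr":[0,0,0],"fingers":0},{"linear":[0.05,-0.98,0],"dr":[0,0,0],"fingers":0},{"linear":[0.05,-0.98,0],"dr":[0,0,0],"fingers":0},{"linear":[0.05,-0.98,0],"dr":[0,0,0],"fingers":0}])

```text
t: 34.9
position: [0.5506, -0.029, 0.2393]
tool_rot: [0.984, -0.177, -0.001, 0.0]
force: [0.4, 0.1, -0.8]
finger_gap: 1.004
gripper_force: 0.0
```

arm_command(deltas=[{"linear":[0.05,-0.98,0],"dr":[0,0,0],"fingers":0},{"linear":[0.05,-0.98,0],"dr":[0,0,0],"fingers":0},{"linear":[0.05,-0.98,0],"dr":[0,0,0],"fingers":0},{"linear":[0.05,-0.98,0],"dr":[0,0,0],"fingers":0},{"linear":[0.05,-0.98,0],"dr":[0,0,0],"fingers":0}])

```text
t: 35.4
position: [0.5581, -0.176, 0.2392]
tool_rot: [0.984, -0.177, -0.001, -0.0]
force: [0.5, -0.9, -0.2]
finger_gap: 1.001
gripper_force: 0.0
```

arm_command(deltas=[{"linear":[0.05,-0.98,0],"dr":[0,0,0],"fingers":0},{"linear":[0.05,-0.98,0],"dr":[0,0,0],"fingers":0},{"linear":[0.05,-0.98,0],"dr":[0,0,0],"fingers":0},{"linear":[0,-0.98,-0.6],"dr":[0,0,0],"fingers":0},{"linear":[0,-0.98,-0.9],"dr":[0,0,0],"fingers":0}])

```text
t: 35.9
position: [0.5639, -0.3237, 0.1961]
tool_rot: [0.984, -0.177, 0.001, 0.001]
force: [-0.3, 1.4, -0.3]
finger_gap: 1.003
gripper_force: 0.0
```

arm_command(deltas=[{"linear":[0,-0.6,-0.8],"dr":[0,0,0],"fingers":0},{"linear":[0,0,-0.8],"dr":[0,0,0],"fingers":0},{"linear":[0,0,0],"dr":[0,0,0],"fingers":0},{"linear":[0,0,0],"dr":[0,0,0],"fingers":0}])

```text
t: 36.3
position: [0.5625, -0.3392, 0.1466]
tool_rot: [0.984, -0.177, -0.001, -0.001]
force: [0.4, 0.4, 0.8]
finger_gap: 0.998
gripper_force: 0.0
```

arm_command(deltas=[{"linear":[0.08,-0.2,-0.8],"dr":[0,0,0],"fingers":0},{"linear":[0,0,-0.8],"dr":[0,0,0],"fingers":0},{"linear":[0,0,-0.5],"dr":[0,0,0],"fingers":0},{"linear":[0,0,0],"dr":[0,0,0],"fingers":0},{"linear":[0,0,0],"dr":[0,0,0],"fingers":0}])

```text
t: 36.8
position: [0.5661, -0.3458, 0.086]
tool_rot: [0.984, -0.176, 0.0, 0.0]
force: [-0.1, 0.2, -0.4]
finger_gap: 0.999
gripper_force: 0.0
```

arm_command(deltas=[{"linear":[-0.04,0,-0.4],"dr":[0,0,0],"fingers":0},{"linear":[0,0,-0.12],"dr":[0,0,0],"fingers":0},{"linear":[0,0,0],"dr":[0,0,0],"fingers":0.4},{"linear":[0,0,0],"dr":[0,0,0],"fingers":0.6},{"linear":[0,0,0],"dr":[0,0,0],"fingers":1}])

```text
t: 37.3
position: [0.5646, -0.346, 0.0696]
tool_rot: [0.984, -0.177, 0.0, 0.0]
force: [-0.5, 0.1, 0.8]
finger_gap: 0.52
gripper_force: 0.0
```

arm_command(deltas=[{"linear":[0,0,0],"dr":[0,0,0],"fingers":1},{"linear":[0,0,0],"dr":[0,0,0],"fingers":1},{"linear":[0,0,0],"dr":[0,0,0],"fingers":1},{"linear":[0,0,0],"dr":[0,0,0],"fingers":1},{"linear":[0,0,0],"dr":[0,0,0],"fingers":1}])

```text
t: 37.8
position: [0.5648, -0.3456, 0.0698]
tool_rot: [0.984, -0.177, 0.0, -0.0]
force: [0.2, 3.7, 5.3]
finger_gap: 0.183
gripper_force: 58.7
```

arm_command(deltas=[{"linear":[0,0,0.3],"dr":[0,0,0],"fingers":1},{"linear":[0,0,0.6],"dr":[0,0,0],"fingers":1},{"linear":[0,0,0.9],"dr":[0,0,0],"fingers":1},{"linear":[0,0,0.9],"dr":[0,0,0],"fingers":1},{"linear":[0,0,0.9],"dr":[0,0,0],"fingers":1}])

```text
t: 38.3
position: [0.564, -0.3464, 0.1797]
tool_rot: [0.984, -0.177, 0.0, 0.001]
force: [-0.4, -0.9, -1.3]
finger_gap: 0.183
gripper_force: 58.9
```

arm_command(deltas=[{"linear":[0,0.4,0.9],"dr":[0,0,0],"fingers":1},{"linear":[0,0.7,0.9],"dr":[0,0,0],"fingers":1},{"linear":[-0.27,0.98,0.9],"dr":[0,0,0],"fingers":1},{"linear":[-0.27,0.98,0],"dr":[0,0,0],"fingers":1},{"linear":[-0.27,0.98,0],"dr":[0,0,0],"fingers":1}])

```text
t: 38.8
position: [0.5401, -0.2246, 0.2614]
tool_rot: [0.984, -0.177, 0.002, 0.001]
force: [-0.1, -0.0, -1.1]
finger_gap: 0.182
gripper_force: 58.9
```

arm_command(deltas=[{"linear":[-0.27,0.98,0],"dr":[0,0,0.3],"fingers":1},{"linear":[-0.27,0.98,0],"dr":[0,0,0.3],"fingers":1},{"linear":[-0.27,0.98,0],"dr":[0,0,0.3],"fingers":1},{"linear":[-0.27,0.98,0],"dr":[0,0,0.3],"fingers":1},{"linear":[-0.27,0.98,0],"dr":[0,0,0.3],"fingers":1}])

```text
t: 39.3
position: [0.499, -0.0771, 0.2597]
tool_rot: [0.995, -0.102, 0.001, 0.001]
force: [-0.2, 0.4, -0.8]
finger_gap: 0.182
gripper_force: 58.9
```

arm_command(deltas=[{"linear":[-0.27,0.98,0],"dr":[0,0,0.3],"fingers":1},{"linear":[-0.27,0.98,0],"dr":[0,0,0.3],"fingers":1},{"linear":[-0.27,0.98,0],"dr":[0,0,0.3],"fingers":1},{"linear":[-0.27,0.98,0],"dr":[0,0,0.3],"fingers":1},{"linear":[-0.27,0.98,0],"dr":[0,0,0.3],"fingers":1}])

```text
t: 39.8
position: [0.4587, 0.0699, 0.2597]
tool_rot: [1.0, -0.027, 0.001, 0.0]
force: [0.7, 0.5, -0.6]
finger_gap: 0.186
gripper_force: 58.9
```

arm_command(deltas=[{"linear":[-0.27,0.98,0],"dr":[0,0,0],"fingers":1},{"linear":[-0.27,0.98,0],"dr":[0,0,0],"fingers":1},{"linear":[-0.27,0.98,0],"dr":[0,0,0],"fingers":1},{"linear":[-0.27,0.98,0],"dr":[0,0,0],"fingers":1},{"linear":[-0.27,0.98,0],"dr":[0,0,0],"fingers":1}])

```text
t: 40.3
position: [0.4184, 0.217, 0.2598]
tool_rot: [1.0, -0.028, 0.001, 0.0]
force: [0.5, -0.3, -0.3]
finger_gap: 0.183
gripper_force: 58.9
```

arm_command(deltas=[{"linear":[-0.27,0.98,0],"dr":[0,0,0],"fingers":1},{"linear":[-0.27,0.98,0],"dr":[0,0,0],"fingers":1},{"linear":[0,0,0],"dr":[0,0,0],"fingers":1},{"linear":[0,0,0],"dr":[0,0,0],"fingers":1}])

```text
t: 40.7
position: [0.4024, 0.2751, 0.2592]
tool_rot: [1.0, -0.027, 0.001, 0.0]
force: [0.4, -1.2, -0.9]
finger_gap: 0.181
gripper_force: 59.0
```

```bash
python3 - <<'E'
from h import *
s=robot.get_state(); print(s['position'],s['tool_rot'],s['joint_pos'][[0,5]])
snap('wrist','w13');print(knuck('w13',[.433,.326],2))
E
```

```text
[0.40241163 0.27513482 0.2592331 ] [ 9.99637806e-01 -2.69040184e-02  6.17982212e-04  2.21210543e-04] [0.49521147 2.11983958]
(1882, np.float64(0.0643), (55.9, 40.4), 2.1, array([0.4345, 0.325 ]))
```

arm_command(deltas=[{"linear":[0.55,0.84,-0.3],"dr":[0,0,0],"fingers":1},{"linear":[0.54,0.84,-0.9],"dr":[0,0,0],"fingers":1},{"linear":[0,0,-0.9],"dr":[0,0,0],"fingers":1},{"linear":[0,0,-0.9],"dr":[0,0,0],"fingers":1},{"linear":[0,0,-0.5],"dr":[0,0,0],"fingers":1}])

```text
t: 41.25
position: [0.4347, 0.3237, 0.1508]
tool_rot: [1.0, -0.028, -0.001, 0.001]
force: [-0.5, -0.4, -0.1]
finger_gap: 0.185
gripper_force: 59.1
```

arm_command(deltas=[{"linear":[0,0,0],"dr":[0,0,0],"fingers":1},{"linear":[0,0,0],"dr":[0,0,0],"fingers":1},{"linear":[0,0,0],"dr":[0,0,0],"fingers":1}])

```text
t: 41.55
position: [0.4363, 0.3259, 0.1554]
tool_rot: [1.0, -0.028, 0.001, -0.001]
force: [0.2, -0.4, -0.9]
finger_gap: 0.184
gripper_force: 59.1
```

```bash
python3 - <<'E'
from h import *
s=robot.get_state(); print(s['position'])
snap('wrist','w14');print(knuck('w14',[.432,.326],2))
im=cv2.imread('pics/w14.png'); cv2.imwrite('pics/w14b.png',cv2.resize(im[140:300,180:380],(800,640),interpolation=2)[:600])
E
```

```text
[0.43631774 0.32587627 0.15539368]
(2470, np.float64(0.0643), (51.5, 40.1), 2.1, array([0.4348, 0.3251]))
```

View pics/w14b.png

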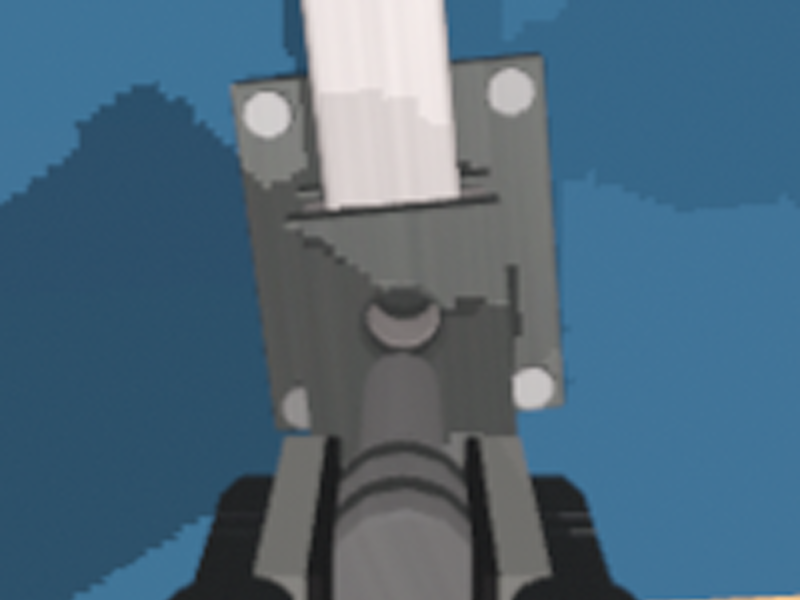

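Aligned: hole at crop (403,320), pin axis column 402. Descend.

arm_command(deltas=[{"linear":[0,0,-0.4],"dr":[0,0,0],"fingers":1},{"linear":[0,0,-0.3],"dr":[0,0,0],"fingers":1},{"linear":[0,0,0],"dr":[0,0,0],"fingers":1},{"linear":[0,0,0],"dr":[0,0,0],"fingers":1}])

```text
t: 42.0
position: [0.4346, 0.3253, 0.1314]
tool_rot: [1.0, -0.028, -0.001, 0.0]
force: [0.6, -0.0, -0.3]
finger_gap: 0.185
gripper_force: 59.1
```

arm_command(deltas=[{"linear":[0.01,0.01,-0.2],"dr":[0,0,0],"fingers":1},{"linear":[0,0,-0.2],"dr":[0,0,0],"fingers":1},{"linear":[0,0,-0.2],"dr":[0,0,0],"fingers":1},{"linear":[0,0,0],"dr":[0,0,0],"fingers":1}])

```text
t: 42.4
position: [0.4346, 0.3254, 0.1127]
tool_rot: [1.0, -0.028, -0.001, 0.001]
force: [0.0, -0.4, -0.7]
finger_gap: 0.184
gripper_force: 59.1
```

arm_command(deltas=[{"linear":[0,0,-0.2],"dr":[0,0,0],"fingers":1},{"linear":[0,0,-0.2],"dr":[0,0,0],"fingers":1},{"linear":[0,0,-0.2],"dr":[0,0,0],"fingers":1},{"linear":[0,0,0],"dr":[0,0,0],"fingers":1}])

```text
t: 42.8
position: [0.4347, 0.3254, 0.0948]
tool_rot: [1.0, -0.028, -0.001, 0.001]
force: [-0.2, 0.7, -0.3]
finger_gap: 0.182
gripper_force: 59.1
```

arm_command(deltas=[{"linear":[0,0,-0.2],"dr":[0,0,0],"fingers":1},{"linear":[0,0,-0.18],"dr":[0,0,0],"fingers":1},{"linear":[0,0,0],"dr":[0,0,0],"fingers":1}])

```text
t: 43.1
position: [0.4348, 0.3255, 0.0837]
tool_rot: [1.0, -0.028, -0.001, 0.0]
force: [-0.2, -0.6, -0.9]
finger_gap: 0.182
gripper_force: 59.1
```

arm_command(deltas=[{"linear":[0,0,0],"dr":[0,0,0],"fingers":0.7},{"linear":[0,0,0],"dr":[0,0,0],"fingers":0},{"linear":[0,0,0],"dr":[0,0,0],"fingers":0},{"linear":[0,0,0],"dr":[0,0,0],"fingers":0},{"linear":[0,0,0.7],"dr":[0,0,0],"fingers":0}])

```text
t: 43.6
position: [0.4334, 0.3246, 0.1031]
tool_rot: [1.0, -0.028, -0.002, 0.002]
force: [0.2, -0.6, 0.5]
finger_gap: 0.953
gripper_force: 0.0
```

arm_command(deltas=[{"linear":[0,0,0.9],"dr":[0,0,0],"fingers":0},{"linear":[0,0,0.9],"dr":[0,0,0],"fingers":0},{"linear":[-0.5,0,0.9],"dr":[0,0,0],"fingers":0},{"linear":[-0.5,0,0.9],"dr":[0,0,0],"fingers":0},{"linear":[0,0,0.9],"dr":[0,0,0],"fingers":0}])

```text
t: 44.1
position: [0.404, 0.326, 0.242]
tool_rot: [1.0, -0.027, -0.0, -0.0]
force: [1.1, 0.0, 0.1]
finger_gap: 0.999
gripper_force: 0.0
```

```bash
python3 - <<'E'
from h import *
s=robot.get_state(); print(s['position'])
snap('wrist','w15');snap('top','top2')
print(head('w15',[.4345,.325]))
for n in([.4345,.325],[.565,.257],[.6395,.083],[.464,.112]): print(head('top2',n,.075,.11))
P=cloud('top2').reshape(-1,3); q=P[(np.linalg.norm(P[:,:2]-[.498,-.136],axis=1)<.1)&(P[:,2]>.03)&(P[:,2]<.05)]; print(cv2.minAreaRect((q[:,:2]*1000).astype(np.float32)))
E
```

```text
[0.40402733 0.32596851 0.24201914]
(305, array([0.4352, 0.3246, 0.0858]), np.float64(0.08611245402344181))
(22, array([0.4373, 0.3251, 0.0872]), np.float64(0.08737264138085754))
(26, array([0.5662, 0.2578, 0.0847]), np.float64(0.08631422687504864))
(23, array([0.641 , 0.0844, 0.0849]), np.float64(0.08517520114749755))
(22, array([0.4668, 0.1139, 0.0842]), np.float64(0.08373369052184254))
((499.5381164550781, -134.36126708984375), (58.14487838745117, 150.3006134033203), 69.39307403564453)
```

arm_command(deltas=[{"linear":[0.2,-0.7,0],"dr":[0,0,0],"fingers":0},{"linear":[0.2,-0.98,0],"dr":[0,0,-0.3],"fingers":0},{"linear":[0.2,-0.98,0],"dr":[0,0,-0.3],"fingers":0},{"linear":[0.2,-0.98,0],"dr":[0,0,-0.3],"fingers":0},{"linear":[0.2,-0.98,0],"dr":[0,0,-0.3],"fingers":0}])

```text
t: 44.7
position: [0.4353, 0.1861, 0.2401]
tool_rot: [0.996, -0.088, -0.0, 0.0]
force: [0.3, -0.1, -0.0]
finger_gap: 1.004
gripper_force: 0.0
```

arm_command(deltas=[{"linear":[0.2,-0.98,0],"dr":[0,0,-0.3],"fingers":0},{"linear":[0.2,-0.98,0],"dr":[0,0,-0.3],"fingers":0},{"linear":[0.2,-0.98,0],"dr":[0,0,-0.3],"fingers":0},{"linear":[0.2,-0.98,0],"dr":[0,0,-0.3],"fingers":0},{"linear":[0.2,-0.98,0],"dr":[0,0,-0.3],"fingers":0}])

```text
t: 45.2
position: [0.4653, 0.039, 0.2402]
tool_rot: [0.987, -0.163, -0.0, 0.0]
force: [0.8, -0.1, 0.4]
finger_gap: 0.997
gripper_force: 0.0
```

arm_command(deltas=[{"linear":[0.2,-0.98,0],"dr":[0,0,-0.3],"fingers":0},{"linear":[0.2,-0.98,0],"dr":[0,0,0],"fingers":0},{"linear":[0.2,-0.98,0],"dr":[0,0,0],"fingers":0},{"linear":[0.2,-0.98,-0.5],"dr":[0,0,0],"fingers":0},{"linear":[0.2,-0.98,-0.8],"dr":[0,0,0],"fingers":0}])

```text
t: 45.7
position: [0.4966, -0.1084, 0.2026]
tool_rot: [0.984, -0.177, 0.002, 0.0]
force: [-0.1, 1.1, 0.6]
finger_gap: 1.006
gripper_force: 0.0
```

arm_command(deltas=[{"linear":[0,-0.5,-0.8],"dr":[0,0,0],"fingers":0},{"linear":[0,0,-0.8],"dr":[0,0,0],"fingers":0},{"linear":[0,0,0],"dr":[0,0,0],"fingers":0},{"linear":[0,0,0],"dr":[0,0,0],"fingers":0}])

```text
t: 46.1
position: [0.4949, -0.1215, 0.1535]
tool_rot: [0.984, -0.177, -0.001, -0.0]
force: [0.7, 1.0, 1.0]
finger_gap: 1.002
gripper_force: 0.0
```

Remaining: (+.003, −.016, −.088).

arm_command(deltas=[{"linear":[0.08,-0.53,-0.7],"dr":[0,0,0],"fingers":0},{"linear":[0,0,-0.8],"dr":[0,0,0],"fingers":0},{"linear":[0,0,-0.7],"dr":[0,0,0],"fingers":0},{"linear":[0,0,0],"dr":[0,0,0],"fingers":0},{"linear":[0,0,0],"dr":[0,0,0],"fingers":0}])

```text
t: 46.6
position: [0.4986, -0.1375, 0.0893]
tool_rot: [0.984, -0.176, 0.001, 0.0]
force: [1.1, 0.2, 0.8]
finger_gap: 0.998
gripper_force: 0.0
```

arm_command(deltas=[{"linear":[-0.02,0,-0.4],"dr":[0,0,0],"fingers":0},{"linear":[0,0,-0.37],"dr":[0,0,0],"fingers":0},{"linear":[0,0,0],"dr":[0,0,0],"fingers":0.4},{"linear":[0,0,0],"dr":[0,0,0],"fingers":0.6},{"linear":[0,0,0],"dr":[0,0,0],"fingers":1}], force=60)

```text
t: 47.1
position: [0.4974, -0.1377, 0.065]
tool_rot: [0.984, -0.177, 0.0, 0.0]
force: [-0.5, -0.2, -0.4]
finger_gap: 0.515
gripper_force: 0.0
```

arm_command(deltas=[{"linear":[0,0,0],"dr":[0,0,0],"fingers":1},{"linear":[0,0,0],"dr":[0,0,0],"fingers":1},{"linear":[0,0,0],"dr":[0,0,0],"fingers":1},{"linear":[0,0,0],"dr":[0,0,0],"fingers":1},{"linear":[0,0,0],"dr":[0,0,0],"fingers":1}])

```text
t: 47.6
position: [0.4975, -0.1377, 0.065]
tool_rot: [0.984, -0.177, 0.0, 0.0]
force: [0.8, 0.6, 2.5]
finger_gap: 0.198
gripper_force: 61.8
```

arm_command(deltas=[{"linear":[0,0,0.3],"dr":[0,0,0],"fingers":1},{"linear":[0,0,0.7],"dr":[0,0,0],"fingers":1},{"linear":[0,0,0.9],"dr":[0,0,0],"fingers":1},{"linear":[0,0,0.9],"dr":[0,0,0],"fingers":1},{"linear":[0,0,0.7],"dr":[0,0,0],"fingers":1}])

```text
t: 48.1
position: [0.4973, -0.1378, 0.1718]
tool_rot: [0.984, -0.177, 0.0, 0.0]
force: [0.3, -0.4, -1.0]
finger_gap: 0.196
gripper_force: 61.2
```

arm_command(deltas=[{"linear":[0.1,-0.4,0],"dr":[0,0,0],"fingers":1},{"linear":[0.1,-0.7,0],"dr":[0,0,0],"fingers":1},{"linear":[0.1,-0.8,0],"dr":[0,0,0],"fingers":1},{"linear":[0.1,-0.8,0],"dr":[0,0,0],"fingers":1},{"linear":[0.1,-0.8,0],"dr":[0,0,0],"fingers":1}])

```text
t: 48.6
position: [0.5115, -0.2439, 0.1682]
tool_rot: [0.984, -0.177, -0.001, -0.0]
force: [0.2, 0.5, -1.6]
finger_gap: 0.195
gripper_force: 61.2
```

arm_command(deltas=[{"linear":[0.1,-0.8,0],"dr":[0,0,0],"fingers":1},{"linear":[0,-0.8,0],"dr":[0,0,0],"fingers":1},{"linear":[0,-0.8,0],"dr":[0,0,0],"fingers":1},{"linear":[0,-0.4,0],"dr":[0,0,0],"fingers":1},{"linear":[0,0,0],"dr":[0,0,0],"fingers":1}])

```text
t: 49.1
position: [0.5144, -0.328, 0.1685]
tool_rot: [0.984, -0.178, -0.001, -0.0]
force: [-0.4, 1.1, -0.4]
finger_gap: 0.194
gripper_force: 61.3
```

arm_command(deltas=[{"linear":[0,0,0],"dr":[0,0,0],"fingers":1},{"linear":[0,0,0],"dr":[0,0,0],"fingers":1},{"linear":[0,0,0],"dr":[0,0,0],"fingers":1}])

```text
t: 49.4
position: [0.5154, -0.3256, 0.1697]
tool_rot: [0.984, -0.176, -0.0, -0.0]
force: [0.4, 1.0, -2.3]
finger_gap: 0.2
gripper_force: 61.3
```

arm_command(deltas=[{"linear":[0,-0.03,-0.5],"dr":[0,0,0],"fingers":1},{"linear":[0,0,-0.5],"dr":[0,0,0],"fingers":1},{"linear":[0,0,-0.4],"dr":[0,0,0],"fingers":1},{"linear":[0,0,0],"dr":[0,0,0],"fingers":1},{"linear":[0,0,0],"dr":[0,0,0],"fingers":1}])

```text
t: 49.9
position: [0.5147, -0.3271, 0.1267]
tool_rot: [0.984, -0.177, -0.001, -0.0]
force: [-0.4, 0.5, -2.2]
finger_gap: 0.193
gripper_force: 61.2
```

arm_command(deltas=[{"linear":[0,0,-0.2],"dr":[0,0,0],"fingers":1},{"linear":[0,0,-0.15],"dr":[0,0,0],"fingers":1},{"linear":[0,0,0],"dr":[0,0,0],"fingers":1}])

```text
t: 50.2
position: [0.5149, -0.3273, 0.1165]
tool_rot: [0.984, -0.177, -0.0, -0.0]
force: [-0.0, -0.2, -1.4]
finger_gap: 0.19
gripper_force: 61.2
```

arm_command(deltas=[{"linear":[0,0,-0.1],"dr":[0,0,0],"fingers":1},{"linear":[0,0,-0.1],"dr":[0,0,0],"fingers":1},{"linear":[0,0,0],"dr":[0,0,0],"fingers":1}])

```text
t: 50.5
position: [0.515, -0.3273, 0.1107]
tool_rot: [0.984, -0.177, -0.0, -0.0]
force: [0.1, 0.0, -1.2]
finger_gap: 0.192
gripper_force: 61.2
```

arm_command(deltas=[{"linear":[0,0,-0.1],"dr":[0,0,0],"fingers":1},{"linear":[0,0,-0.04],"dr":[0,0,0],"fingers":1},{"linear":[0,0,0],"dr":[0,0,0],"fingers":1}])

```text
t: 50.8
position: [0.515, -0.3274, 0.1067]
tool_rot: [0.984, -0.177, -0.0, -0.0]
force: [-0.3, 0.0, -1.3]
finger_gap: 0.196
gripper_force: 61.2
```

arm_command(deltas=[{"linear":[0,0,-0.05],"dr":[0,0,0],"fingers":1},{"linear":[0,0,0],"dr":[0,0,0],"fingers":1},{"linear":[0,0,0],"dr":[0,0,0],"fingers":0.7},{"linear":[0,0,0],"dr":[0,0,0],"fingers":0},{"linear":[0,0,0],"dr":[0,0,0],"fingers":0}])

```text
t: 51.3
position: [0.5154, -0.3277, 0.1058]
tool_rot: [0.984, -0.177, 0.0, 0.0]
force: [0.5, 0.6, -0.2]
finger_gap: 0.631
gripper_force: 0.0
```

arm_command(deltas=[{"linear":[0,0,0],"dr":[0,0,0],"fingers":0},{"linear":[0,0,0.6],"dr":[0,0,0],"fingers":0},{"linear":[0,0,0.9],"dr":[0,0,0],"fingers":0},{"linear":[0,0,0.9],"dr":[0,0,0],"fingers":0},{"linear":[0,0,0.9],"dr":[0,0,0],"fingers":0}])

```text
t: 51.8
position: [0.5151, -0.3274, 0.2055]
tool_rot: [0.984, -0.177, -0.0, -0.0]
force: [0.2, 0.5, 0.3]
finger_gap: 1.002
gripper_force: 0.0
```

arm_command(deltas=[{"linear":[0,0,0.9],"dr":[0,0,0],"fingers":0},{"linear":[0,0,0.5],"dr":[0,0,0],"fingers":0},{"linear":[0,0,0],"dr":[0,0,0],"fingers":0},{"linear":[0,0,0],"dr":[0,0,0],"fingers":0}])

```text
t: 52.2
position: [0.5151, -0.3274, 0.2456]
tool_rot: [0.984, -0.177, -0.0, -0.0]
force: [0.7, -0.2, -0.5]
finger_gap: 1.004
gripper_force: 0.0
```

```bash
python3 - <<'E'
from h import *
s=robot.get_state(); print(s['position'])
snap('wrist','w16'); snap('top','top3')
Q=cloud('w16').reshape(-1,3); m=np.linalg.norm(Q[:,:2]-[.514,-.327],axis=1)<.1
for lo,hi in((.079,.09),(.1,.115)):
    q=Q[m&(Q[:,2]>lo)&(Q[:,2]<hi)]; A=np.c_[q[:,:2]-q[:,:2].mean(0),np.ones(len(q))]
    print(len(q),np.median(q[:,2]),cv2.minAreaRect((q[:,:2]*1000).astype(np.float32)),np.linalg.lstsq(A,q[:,2],rcond=None)[0])
for n in([.4345,.325],[.565,.257],[.6395,.083],[.464,.112]): print(head('top3',n,.075,.11))
E
```

```text
[ 0.51505789 -0.32739668  0.24555911]
7957 0.0842959323957792 ((514.0720825195312, -327.00067138671875), (58.15780258178711, 149.35049438476562), 69.66645050048828) [ 0.00012753 -0.00021897  0.08430796]
926 0.10803041742044733 ((514.4277954101562, -327.493408203125), (17.481531143188477, 42.6466178894043), 69.37420654296875) [-0.01797079  0.01740249  0.10786863]
(23, array([0.4373, 0.3252, 0.0848]), np.float64(0.08517641081337213))
(24, array([0.5663, 0.2584, 0.0853]), np.float64(0.08511423554732822))
(24, array([0.6408, 0.084 , 0.085 ]), np.float64(0.08504120780664137))
(22, array([0.4668, 0.1139, 0.0853]), np.float64(0.08567737708139045))
```

View pics/top3.png

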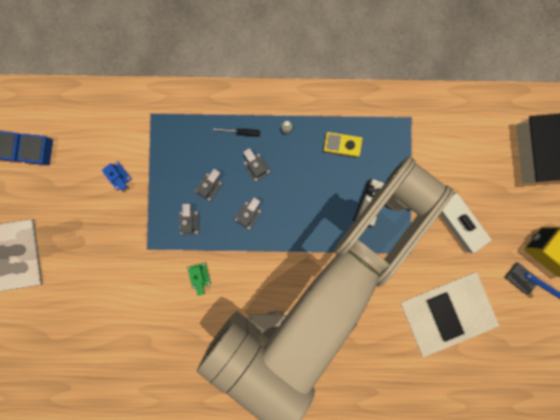

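```bash
python3 -c "
from rig import robot
print(robot.sign_off())"
```

```text
the job is handed in; nothing more can be done
None
```

I pinned all four knuckles, put the lid back level and centred on the box, and handed the job in at about 52 s; the final camera check showed every pin head seated, though hand-in returned no verdict.

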